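Set out the gold-testing case: seat the vial and hold the sprung lid open

TASK

Take the vial with the broad flat cap out of the drying stand and seat it upright, fully down, in the well beside the wooden testing case, leaving the other two vials where they are. Then lift the case's sprung lid by its tab to 60 degrees and keep it held open there so that the touchstone inside can be reached; finish while still holding the lid, without letting it go.

Things in the scene. Friction and masses are not known exactly. Their poses are not given: they have to be found in the camera images.
- vial_flat: the vial to move: a clear glass tube 14 mm in diameter and 52 mm long with a slightly tapered foot, closed by a broad, flat black cylindrical cap 24 mm in diameter and 16 mm high (68 mm in all, about 30 g). Origin: centre of its underside; z up along the tube
- vial_slim: stays in the stand: same glass tube with a slim tapering black cap, 12 mm wide at its foot and 32 mm high (84 mm in all). Origin: centre of its underside; z up
- vial_ball: stays in the stand: same glass tube with a ball-shaped black stopper 16 mm in diameter on a thin neck (72 mm in all). Origin: centre of its underside; z up
- stand: drying stand, a fixed aluminium block 116 x 40 x 34 mm (x, y, z) with a row of three holes along its own x axis, 38 mm apart (at x = -38, 0, +38 mm), each 16 mm wide and 22 mm deep (hole floor 12 mm above the table). The three vials stand in them in any order, their feet on the hole floors. Origin: centre of its underside
- case: fixed dark wooden box 90 x 110 mm (x, y), rim 50 mm above the table, black touchstone inside, lid 8 mm thick on top (58 mm high shut). On its +y side, 100 mm from the box's middle, a wooden block 50 x 44 mm, 34 mm high, with one hole (the well). Base board 106 x 186 x 6 mm. Origin: centre of the box at table height; -x is the front with the lid's tab, the hinge is along the +x rim
- well_floor (a point): the centre of the well's floor, where the underside of the seated vial rests: 12 mm above the table; the well is 16 mm wide and 22 mm deep, its mouth 34 mm above the table
- lid_tab (a point): middle of the lid's brass tab, 10 mm from its free end. The tab is 12 mm wide (along the case's y), 8 mm thick, and stands out 45 mm from the lid's front edge in the lid's plane. Shut, this point is 54 mm above the table with free space below. It is 125 mm from the hinge axis along the lid and 4 mm above the hinge's plane, and turns with the lid
- lid_hinge (a point): point on the lid's hinge axis (which runs along the case's y), midway along it, 50 mm above the table
- lid (a joint): lid angle in rad: 0 shut, growing as the front edge rises, 1.047 = 60 degrees, stop at 1.75. The lid weighs about 120 g; its weight and a light spring (0.05 N m shut, 0.13 N m at 60 degrees) shut it from every angle when let go; holding it at 60 degrees by the tab takes 1 to 2 N
Not all that is in view belongs to the job. Leave any orange look-alike of the vial_flat alone.

How it is judged:
By the outcome, as a careful person would: the job done as asked, in the order asked, and still so for the second after the job is handed in, while the arm keeps its last pose, push and grip.
It also fails if it takes over 61 s, if anything falls off the work surface, if the arm or the gripper's body presses on something with over 40 N, if the wrist force passes 120 N, or if a joint passes its speed limit or range.

ROBOT

A 7-joint arm with a two-finger parallel gripper is mounted at the origin on a cart in front of the work surface, level with it; the furniture and walls round the work are solid. World frame = base frame: x ahead of the robot, y to its left, z up, the work surface at z = 0. Lengths are in m, angles in degrees, forces in N, time in s.
With the tool pointing down it reaches from about 0.4 to 0.875 m from the base axis. Payload 6.5 kg.
Tool frame: the origin (TCP) lies at the very end of the fingers, on their centre line; the grasp point (between the pads) lies 19 mm behind it; z points along the fingers, x is the direction in which the jaws open and shut, and the axes are right-handed (so a half turn about z gives the same grasp; the last joint's range is limited). The gripper opens to 85 mm and grips with 20 to 120 N. Pads are 22 mm wide; open, the fingers measure 114 mm over their backs; the gripper's body (76 mm by 85 mm) begins 54 mm behind the grasp point. The pads swing forward as they close: fully open they stand 13 mm farther back than shut.
Start: joints at [60.665, 30.733, -0.252, 88.115, 0.149, 61.152, -4.079], TCP at [0.28, -0.586, 0.231] pointing down, gripper open.
Joint ranges: [-154.64, 154.64], [-21.42, 123.67], [-72.66, 72.17], [13.99, 137.28], [-74.86, 254.86], [10.95, 109.41], [-158.01, 158.01]. Speed limits (degrees/s): [136.94, 136.94, 180, 180, 180, 180, 180].

INTERFACE

Orientations are given as [roll, pitch, yaw] about the fixed x, y, z axes, in that order (R = Rz(yaw) Ry(pitch) Rx(roll)).
In Python, from cell import bot gives the robot as it stands.
- The arm moves only by the tool jog_arm, never from a script. Its argument "series" is a list of rows, each an object with "offset": the shift along the tool's x, y, z in cm, a list of three; "spin": the turn about the tool's z in rad. In form: [{"offset": [dx, dy, dz], "spin": spin}, ...]. A call has 1 to 5 rows; each row shifts and turns the pose as measured when the row begins, along the tool's axes as they then stand; what a row does not reach is not made up. A row lasts 1/12 s, in which the tool goes at most 41.7 mm and 7.16 degrees, less where a joint would pass 70% of its speed; a pose out of reach is approached as far as the arm can. A call with a gripper value outside its range is refused whole. "grip" is the gripper's target within -1 to 1 (shut at 1, half-way at 0, fully open at -1), set as the call begins (left out, the last holds). The fingers move at their own pace and stop on an object; the grip force is fixed at half the most. Time passes only in rows, so rows that do not move let the fingers close. It gives the time, the measured TCP pose, the force and the opening at its end, in the units of the state.
- bot.observe(): the state, without advancing time (a new reading comes with each control period).
- bot.get_image(name): name is "scene" or "top" or "wrist"; returns a dict with "color" (480x640x3 uint8, red, green, blue), "fx", "fy", "cx", "cy" (pixels), "dist_coeffs" ([k1, k2, p1, p2, k3] as OpenCV has them; the pictures are not rectified), "pose" (4x4, takes a point from camera to world coordinates). Camera axes: x right, y up, looking along -z (the intrinsics and any distortion apply to the point x, -y, -z); pixel columns grow to the right and rows downward; lengths in m; the calibration is good to about 2 mm. A picture is of the moment at which its call begins. There is no depth.
- bot.hand_in(): hands the job in, once; it reports no verdict.
Trained networks look in the newest picture that a camera, given by its name, has taken for a name from the list of things; names that differ only in an ending like _2 or _b are one class to them, and where a whole thing is asked for, a point or a joint stands for the part that bears it (a point fixed in the world has none). Each returns a list of dicts, best first, with "confidence" (0 to 1); they miss things now and then, are a little off and sometimes report something else, mostly with a low value. They report only what shows in the picture. A call takes as long as a camera call. They do not tell look-alikes from the thing itself.
- bot.search_frame(thing, camera): "position" ([x, y, z] in m, in world coordinates, good to about 4 mm: the middle of the surface that is visible of it).
The state is a dict: "time_s": time; "q": joint angles; "joint_velocities": joint speeds; "effort": joint torques, N m; "position": TCP position; "ee_rot": TCP orientation; "force": force on the tool from outside, world axes, zero at the start; "torque": the same for the moment, N m; "opening": finger opening in m.
Only numpy, scipy, OpenCV 4.12 (cv2) and the standard library are available. Lean on these libraries where they do the work, as an engineer would, in place of code of your own. Each camera call takes 0.05 s, during which the arm holds its last target.

## Working session

There is one attempt and no reset: what is moved stays moved. The work goes in short steps, Python scripts to look and compute and a tool call to move; the robot and the scene stay as the last step left them, time stands still between calls to the robot, and variables do not carry over. Pictures are saved under pics/ and viewed, and the job is handed in when it is done.

Besides the shell and the picture viewer there is one more tool, called after "Emit:" as name([rows], argument=value, ...), one row to a line, values as JSON. jog_arm: Moves the arm, as the interface text tells. Its arguments: {"type":"object","properties":{"series":{"type":"array","items":{"type":"object","properties":{"offset":{"type":"array","items":{"type":"number"}},"spin":{"type":"number"}}}},"grip":{"type":"number"}},"required":["series"]}

```bash
mkdir -p pics; ls; python3 - <<'E'
from cell import bot
import cv2
s=bot.observe();print(s)
for n in ["scene","top"]:
    im=bot.get_image(n);cv2.imwrite(f"pics/{n}0.png",im["color"][:,:,::-1]);print(n,im["fx"],im["fy"],im["cx"],im["cy"],im["dist_coeffs"],im["pose"])
    for t in ["vial_flat","stand","case","lid_tab"]:
        print(t,[(d["position"],d["confidence"]) for d in bot.search_frame(t,n)])
E
```

```text
pics
{'time_s': 0.0, 'q': array([60.66564932, 30.77747805, -0.2520411 , 88.16920115,  0.14694735,
       61.15133859, -4.07904369]), 'joint_velocities': array([-0.04510088, -0.07130758, -0.00881591, -0.03099928,  0.04303476,
        0.08338185,  0.08007558]), 'effort': array([-2.46311583e-04, -5.83412862e+01,  1.04843706e+00, -2.59107935e+01,
        1.22686703e-02,  9.41640639e-03,  7.17643502e-06]), 'position': array([ 0.27996261, -0.58593755,  0.23042385]), 'ee_rot': array([ 1.79993431e+02,  9.74734013e-02, -6.44570327e+01]), 'force': array([-0.42065731, -0.21881833, -0.28413563]), 'torque': array([ 0.00153533, -0.02463171, -0.04022348]), 'opening': 0.08542171493004194}
scene 537.2237306588077 537.2237306588077 318.7352887281529 240.2812100289512 [0.00972928 0.         0.         0.         0.        ] [[ 0.52786791  0.52662084 -0.66635273  0.00328622]
 [-0.8492979   0.33372683 -0.40904703 -0.54818558]
 [ 0.0069671   0.78185478  0.62342166  0.60238773]
 [ 0.          0.          0.          1.        ]]
vial_flat [([0.4992, -0.0978, 0.07], 0.78), ([0.6081, -0.094, 0.0553], 0.77)]
stand [([0.4887, -0.1053, 0.031], 0.66)]
case [([0.5793, -0.3115, 0.0512], 0.66), ([0.4987, -0.0966, 0.0727], 0.57)]
lid_tab [([0.5912, -0.3157, 0.0598], 0.68), ([0.5805, -0.3153, 0.049], 0.59)]
top 546.8611329742147 546.8611329742147 310.87812031547844 235.6131308349432 [-0.02829017  0.          0.          0.          0.        ] [[ 0.01114487  0.98496414 -0.17239904  0.40441113]
 [-0.99985602  0.01318329  0.01068333 -0.20657181]
 [ 0.01279548  0.17225515  0.98496926  0.91986011]
 [ 0.          0.          0.          1.        ]]
vial_flat [([0.4649, -0.0968, 0.0724], 0.64), ([0.6183, -0.0912, 0.0693], 0.59), ([0.4907, -0.0944, 0.0337], 0.55), ([0.5016, -0.0935, 0.08], 0.51)]
stand [([0.4923, -0.0966, 0.0344], 0.65)]
case [([0.6048, -0.2852, 0.0585], 0.63)]
lid_tab [([0.5912, -0.312, 0.0582], 0.7)]
```

View pics/scene0.png

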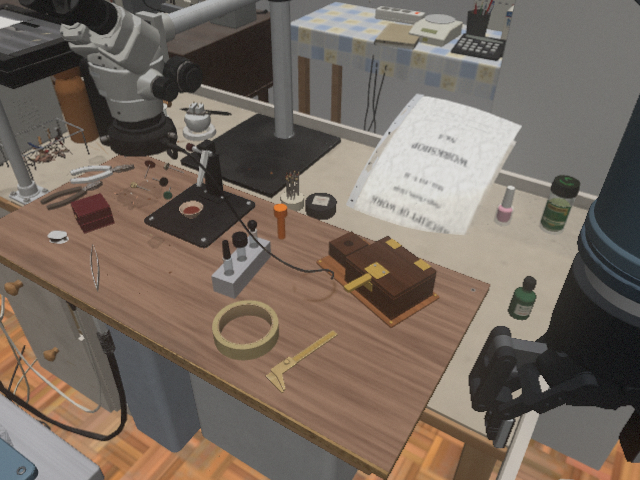

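View pics/top0.png

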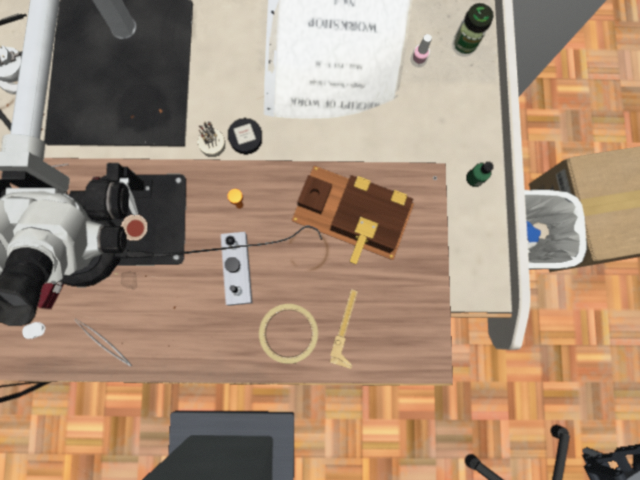

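```bash
python3 - <<'E'
import cv2,numpy as np
a=cv2.imread("pics/scene0.png")[170:320,190:350];b=cv2.imread("pics/top0.png")[150:310,210:430]
cv2.imwrite("pics/cropa.png",cv2.resize(a,None,fx=4.5,fy=3.9 and 4.0 if 0 else 4,interpolation=3)[:600,:720]);cv2.imwrite("pics/cropb.png",cv2.resize(b,None,fx=3.6,fy=3.6,interpolation=3))
E
```

```text
(no output)
```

View pics/cropa.png

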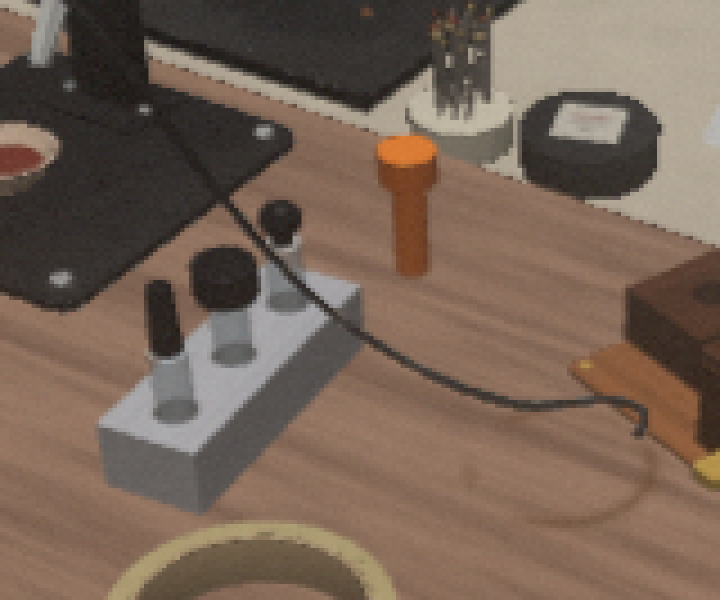

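View pics/cropb.png

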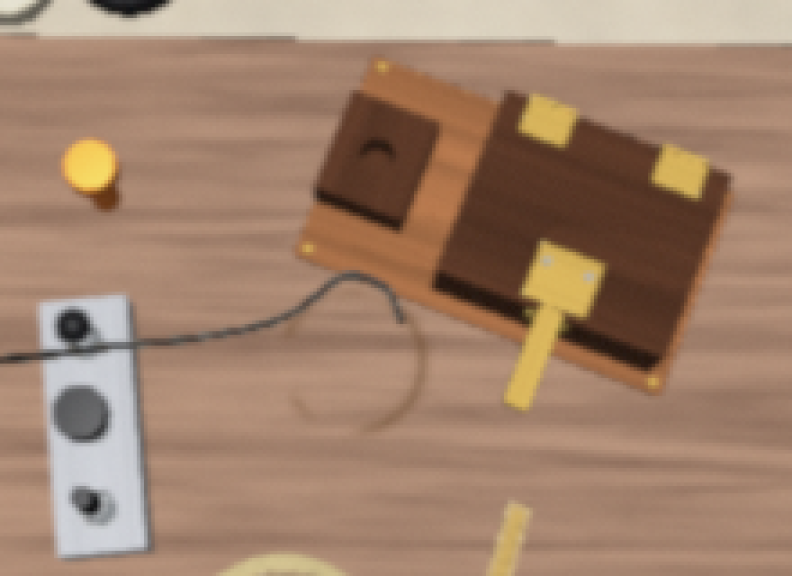

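```bash
cat > h.py <<'E'
from cell import bot
import cv2,numpy as np
def ray(im,u,v):
    K=np.array([[im["fx"],0,im["cx"]],[0,im["fy"],im["cy"]],[0,0,1.]])
    p=cv2.undistortPoints(np.array([[[u,v]]],float),K,np.array(im["dist_coeffs"],float))[0,0]
    P=np.array(im["pose"]);d=P[:3,:3]@np.array([p[0],-p[1],-1]);return P[:3,3],d/np.linalg.norm(d)
def atz(im,u,v,z):
    o,d=ray(im,u,v);return o+d*(z-o[2])/d[2]
def tri(r1,r2):
    A=np.stack([r1[1],-r2[1]],1);s=np.linalg.lstsq(A,r2[0]-r1[0],rcond=None)[0]
    a=r1[0]+s[0]*r1[1];b=r2[0]+s[1]*r2[1];return (a+b)/2,np.linalg.norm(a-b)
def proj(im,X):
    P=np.array(im["pose"]);X=np.atleast_2d(X);c=(X-P[:3,3])@P[:3,:3];c=c*[1,-1,-1]
    K=np.array([[im["fx"],0,im["cx"]],[0,im["fy"],im["cy"]],[0,0,1.]])
    return cv2.projectPoints(c,np.zeros(3),np.zeros(3),K,np.array(im["dist_coeffs"],float))[0][:,0]
E
python3 - <<'E'
from h import *
np.set_printoptions(precision=4,suppress=True)
S=bot.get_image("scene");T=bot.get_image("top")
cs=lambda x,y:(190+(x+.5)/4.5-.5,170+(y+.5)/4-.5)
ct=lambda x,y:(210+(x+.5)/3.6-.5,150+(y+.5)/3.6-.5)
for n,a,b in [("cable end",(640,432),(402,320)),("cap",(225,263),(81,413)),("bend",(600,398),(352,274))]:
    print(n,tri(ray(S,*cs(*a)),ray(T,*ct(*b))))
print("cap top z.08",atz(T,*ct(81,413),.08),atz(S,*cs(225,263),.08))
for n,p in dict(c1=(39,302),c2=(127,294),c3=(149,548),c4=(58,557)).items(): print("stand",n,atz(T,*ct(*p),.034))
for n,p,z in [("wellblk",(352,90),.034),("wb",(439,124),.034),("wb",(402,228),.034),("wb",(315,190),.034),("lid",(503,90),.058),("lid",(731,174),.058),("lid",(658,370),.058),("lid",(435,288),.058),("lidz",(435,288),.058),("tabend",(517,408),.058),("scr",(381,66),.006),("scr",(307,248),.006),("scr",(653,383),.006)]:
    print(n,atz(T,*ct(*p),z))
# cable: epipolar line of top samples in scene crop
for p in [(70,353),(130,347),(200,339),(270,324)]:
    o,d=ray(T,*ct(*p)); print("cable top",p)
    for z in (0.005,.05,.09,.12,.16,.2,.25):
        X=o+d*(z-o[2])/d[2];u=proj(S,X)[0];print("   z",z,X[:2],((u-[190,170])*[4.5,4]).round())
E
```

```text
cable end (array([ 0.5573, -0.2336,  0.0184]), np.float64(0.0004934022430538843))
cap (array([ 0.5045, -0.0947,  0.0811]), np.float64(0.000317513898833194))
bend (array([ 0.5786, -0.2077,  0.0088]), np.float64(0.006851134725384294))
cap top z.08 [ 0.5048 -0.0947  0.08  ] [ 0.5055 -0.0936  0.08  ]
stand c1 [ 0.561  -0.0676  0.034 ]
stand c2 [ 0.5652 -0.1076  0.034 ]
stand c3 [ 0.4499 -0.1211  0.034 ]
stand c4 [ 0.4454 -0.0806  0.034 ]
wellblk [ 0.6632 -0.2092  0.034 ]
wb [ 0.6475 -0.2499  0.034 ]
wb [ 0.5978 -0.233   0.034 ]
wb [ 0.6152 -0.1927  0.034 ]
lid [ 0.6573 -0.2777  0.058 ]
lid [ 0.6196 -0.3807  0.058 ]
lid [ 0.5298 -0.3463  0.058 ]
lid [ 0.5654 -0.2472  0.058 ]
lidz [ 0.5654 -0.2472  0.058 ]
tabend [ 0.5121 -0.2837  0.058 ]
scr [ 0.6836 -0.2231  0.006 ]
scr [ 0.5936 -0.1889  0.006 ]
scr [ 0.5312 -0.3523  0.006 ]
cable top (70, 353)
   z 0.005 [ 0.542  -0.0785] [269. 343.]
   z 0.05 [ 0.5352 -0.0848] [262. 274.]
   z 0.09 [ 0.5292 -0.0904] [256. 208.]
   z 0.12 [ 0.5247 -0.0946] [251. 155.]
   z 0.16 [ 0.5187 -0.1002] [243.  80.]
   z 0.2 [ 0.5126 -0.1058] [236.  -1.]
   z 0.
[... 239 characters left out ...]
1235] [305.  95.]
   z 0.2 [ 0.5152 -0.1279] [296.  13.]
   z 0.25 [ 0.5075 -0.1333] [ 284. -100.]
cable top (200, 339)
   z 0.005 [ 0.5494 -0.1393] [410. 383.]
   z 0.05 [ 0.5423 -0.1426] [402. 312.]
   z 0.09 [ 0.536  -0.1456] [394. 245.]
   z 0.12 [ 0.5312 -0.1478] [388. 190.]
   z 0.16 [ 0.5249 -0.1507] [378. 113.]
   z 0.2 [ 0.5185 -0.1537] [368.  30.]
   z 0.25 [ 0.5106 -0.1573] [355. -85.]
cable top (270, 324)
   z 0.005 [ 0.557  -0.1721] [495. 401.]
   z 0.05 [ 0.5495 -0.1738] [485. 329.]
   z 0.09 [ 0.5428 -0.1753] [476. 261.]
   z 0.12 [ 0.5378 -0.1764] [469. 206.]
   z 0.16 [ 0.5312 -0.1779] [459. 128.]
   z 0.2 [ 0.5245 -0.1794] [447.  43.]
   z 0.25 [ 0.5161 -0.1813] [432. -72.]
```

Candidates: the black broad cap in the middle of the stand (top image 232,264; scene 240,235) and the orange look-alike standing free on the table (top 236,197; scene 281,220). The crops show the middle stand vial is black with a flat cylinder cap, so that is the one. A cable crosses the stand near the ball vial.

Emit:
jog_arm([
  {"offset": [-2.5,-3.0,0]},
  {"offset": [-2.5,-3.0,0]},
  {"offset": [-2.5,-3.0,0]},
  {"offset": [-2.5,-3.0,0]},
  {"offset": [-2.5,-3.0,0]},
], grip=-1)

```text
invalid input
```

Emit:
jog_arm([
  {"offset": [-2.5,-3.0,0]},
  {"offset": [-2.5,-3.0,0]},
  {"offset": [-2.5,-3.0,0]},
  {"offset": [-2.5,-3.0,0]},
  {"offset": [0,0,0],"spin": 0.111},
])

```text
invalid input
```

Emit:
jog_arm([
  {"offset": [0,0,0],"spin": 0.111},
  {"offset": [0,0,0],"spin": 0.111},
  {"offset": [0,0,0]},
])

```text
invalid input
```

Emit:
jog_arm([
  {"offset": [-2.5,-3.0,0],"spin": 0},
  {"offset": [-2.5,-3.0,0],"spin": 0},
  {"offset": [-2.5,-3.0,0],"spin": 0},
  {"offset": [-2.5,-3.0,0],"spin": 0},
  {"offset": [-2.5,-3.0,0],"spin": 0},
], grip=-1)

```text
time_s: 1.02
position: [0.3575, -0.4132, 0.2301]
ee_rot: [179.7, -0.3, -65.5]
force: [1.2, -0.6, 0.1]
opening: 0.0857
```

Emit:
jog_arm([
  {"offset": [-2.5,-3.0,0],"spin": 0},
  {"offset": [-2.5,-3.0,0],"spin": 0},
  {"offset": [-2.5,-3.0,0],"spin": 0},
  {"offset": [-2.5,-3.0,0],"spin": 0},
  {"offset": [-2.5,-3.0,0],"spin": 0.1},
])

```text
time_s: 1.43
position: [0.4447, -0.2289, 0.2299]
ee_rot: [179.8, -0.5, -71.3]
force: [1.4, 0.1, 0.2]
opening: 0.0854
```

Emit:
jog_arm([
  {"offset": [-2.0,-2.0,0],"spin": 0.1},
  {"offset": [-2.0,-2.0,0],"spin": 0.1},
  {"offset": [0,0,0],"spin": 0},
  {"offset": [0,0,0],"spin": 0},
])

```text
time_s: 1.77
position: [0.4778, -0.1662, 0.2306]
ee_rot: [-179.8, -0.4, -82.7]
force: [0.1, -0.4, 0.6]
opening: 0.0852
```

```bash
python3 - <<'E'
from h import *
np.set_printoptions(precision=4,suppress=True)
W=bot.get_image("wrist");cv2.imwrite("pics/w1.png",W["color"][:,:,::-1]);print(W["pose"],W["fx"],W["dist_coeffs"])
s=bot.observe();print(s["position"],s["ee_rot"],s["q"],s["time_s"])
T=bot.get_image("top");cv2.imwrite("pics/t1.png",T["color"][:,:,::-1])
E
```

```text
[[ 0.1268  0.9504  0.2839  0.5512]
 [-0.9919  0.1196  0.0427 -0.1563]
 [ 0.0066 -0.287   0.9579  0.3721]
 [ 0.      0.      0.      1.    ]] 363.57639252343785 [-0.0297  0.      0.      0.      0.    ]
[ 0.4781 -0.1657  0.2307] [-179.7553   -0.3779  -82.6906] [ 20.2855  16.8329  -7.7211 109.6781   3.1179  53.3132 -71.6473] 1.8167
```

View pics/w1.png

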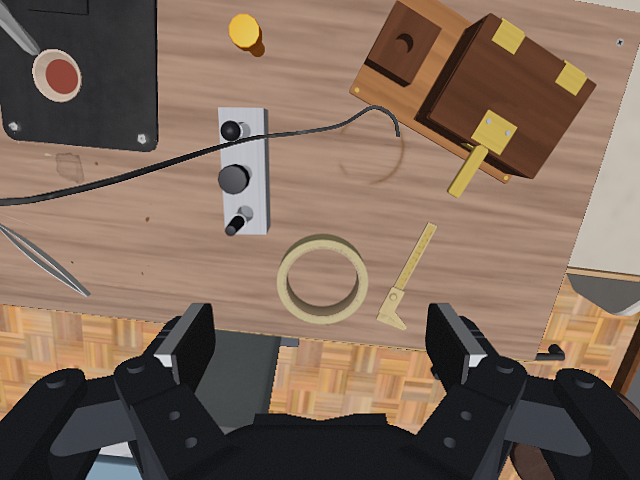

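```bash
python3 - <<'E'
import cv2
a=cv2.imread("pics/w1.png")
cv2.imwrite("pics/w1a.png",cv2.resize(a[0:200,345:605],None,fx=3,fy=3,interpolation=3))
cv2.imwrite("pics/w1b.png",cv2.resize(a[95:250,180:290],None,fx=3.8,fy=3.8,interpolation=3))
cv2.imwrite("pics/t1b.png",cv2.resize(cv2.imread("pics/t1.png")[180:300,80:300],None,fx=3.6,fy=3.6,interpolation=3))
E
```

```text
(no output)
```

View pics/w1a.png

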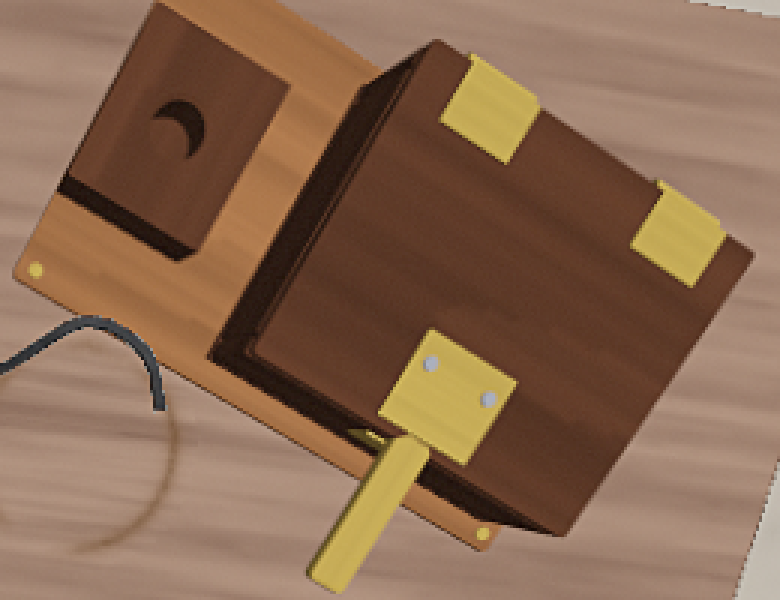

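View pics/w1b.png

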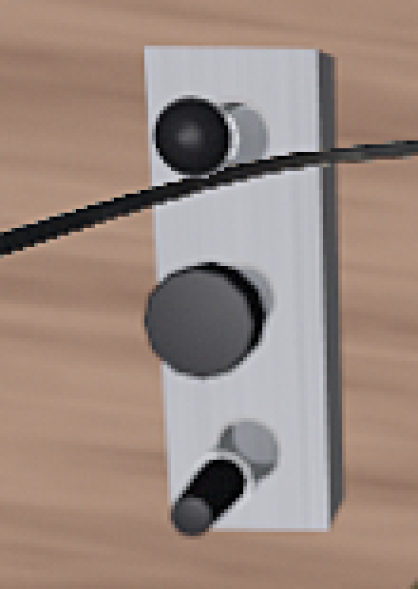

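View pics/t1b.png

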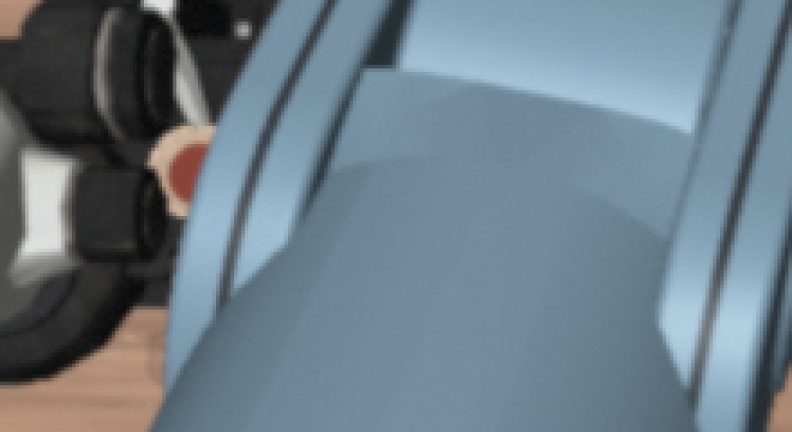

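```bash
python3 - <<'E'
import cv2
a=cv2.imread("pics/scene0.png")[0:220,0:300];b=cv2.imread("pics/top0.png")[140:340,0:200]
cv2.imwrite("pics/m.png",cv2.resize(a,None,fx=2.6,fy=2.6,interpolation=3))
cv2.imwrite("pics/m2.png",cv2.resize(b,None,fx=3,fy=3,interpolation=3))
E
```

```text
(no output)
```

View pics/m.png

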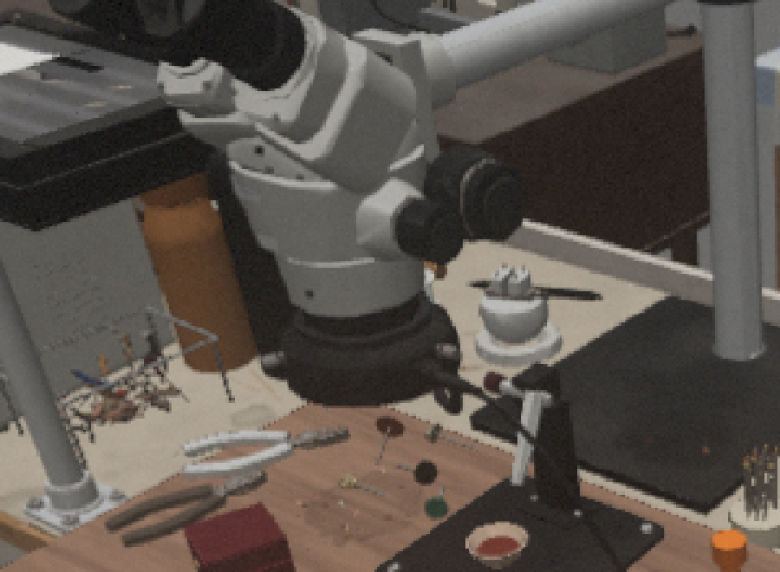

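View pics/m2.png

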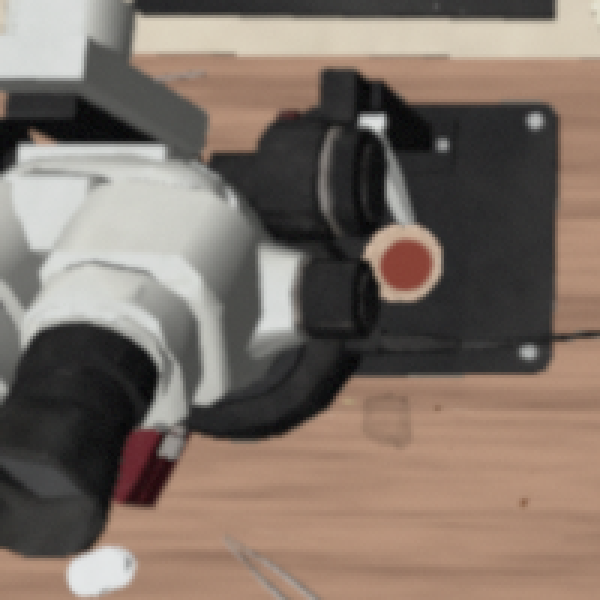

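```bash
cat > fit.py <<'E'
from h import *
np.set_printoptions(precision=4,suppress=True)
from scipy.optimize import least_squares
S=bot.get_image("scene");T=bot.get_image("top");W=bot.get_image("wrist")
for n,a,b in [("knob",(173,92),(125,240)),("bigknob",(199,79),(128,200)),("cable0",(175,148),(120,255))]:
    print(n,tri(ray(S,*a),ray(T,*b)))
ct=lambda x,y:(210+(x+.5)/3.6-.5,150+(y+.5)/3.6-.5)
# cable: wrist polyline vs top polyline
wp=[(0,203),(40,199),(80,192),(120,180),(160,167),(200,153),(225,146.5),(262,136),(300,131.5),(345,123)]
tp=[(120,254)]+[ct(*p) for p in [(0,359),(70,353),(130,347),(200,339),(270,324),(310,300),(352,274)]]
tp=np.array(tp)
for w in wp:
    r=ray(W,*w);best=None
    for i in range(len(tp)-1):
        for f in np.linspace(0,1,40):
            X,e=tri(r,ray(T,*(tp[i]*(1-f)+tp[i+1]*f)))
            if best is None or e<best[1]: best=(X,e)
    print("cable",w,best)
wb=lambda x,y:(180+(x+.5)/3.8-.5,95+(y+.5)/3.8-.5)
wa=lambda x,y:(345+(x+.5)/3-.5,0+(y+.5)/3-.5)
print("cap",atz(W,*wb(199,322),.08))
st=lambda p,x,y,z:np.array([p[0]+np.cos(p[2])*x-np.sin(p[2])*y,p[1]+np.sin(p[2])*x+np.cos(p[2])*y,z])
# stand: W corners
obs=[(wb(145,46),(.058,.02,.034)),(wb(320,50),(.058,-.02,.034)),(wb(330,528),(-.058,-.02,.034)),(wb(172,528),(-.058,.02,.034))]
def fit(obs,p0):
    f=lambda p:np.concatenate([proj(W,st(p,*X))[0]-u for u,X in obs])
    r=least_squares(f,p0,x_scale=[.01,.01,.1]);return r.x,r.fun.reshape(-1,2)
p,res=fit(obs,[.505,-.095,.1]);print("stand",p[:2],np.degrees(p[2]),"\n",res)
obs=[(wa(155,3),(.025,.122,.034)),(wa(290,88),(.025,.078,.034)),(wa(197,253),(-.025,.078,.034)),(wa(66,180),(-.025,.122,.034)),
(wa(435,40),(.045,.055,.058)),(wa(754,257),(.045,-.055,.058)),(wa(562,536),(-.045,-.055,.058)),(wa(255,354),(-.045,.055,.058))]
p,res=fit(obs,[.593,-.31,-.35]);print("case",p[:2],np.degrees(p[2]),"\n",res)
print("well",st(p,0,.1,.012),"tab",st(p,-.080,0,.054),"hinge",st(p,.045,0,.05))
print(proj(W,st(p,0,.1,.034)),proj(W,st(p,-.09,0.006,.058)),"tab end obs",wa(308,573),wa(342,593),proj(W,st(p,-.09,-0.006,.058)))
E
python3 fit.py
```

```text
knob (array([0.506 , 0.0018, 0.2942]), np.float64(0.0003380730679345126))
bigknob (array([ 0.5542, -0.0009,  0.2973]), np.float64(0.0043816958298811375))
cable0 (array([0.5073, 0.0328, 0.1968]), np.float64(0.018003181108980804))
cable (0, 203) (array([ 0.5038, -0.0233,  0.2161]), np.float64(0.00015437643001303762))
cable (40, 199) (array([ 0.5059, -0.0365,  0.2092]), np.float64(0.0002697280324711984))
cable (80, 192) (array([ 0.5083, -0.0458,  0.1949]), np.float64(0.0008992876760431165))
cable (120, 180) (array([ 0.5125, -0.0568,  0.1764]), np.float64(0.0006288006951305881))
cable (160, 167) (array([ 0.5177, -0.0639,  0.143 ]), np.float64(0.0010265417401033943))
cable (200, 153) (array([ 0.5253, -0.0776,  0.106 ]), np.float64(0.00016251603488503597))
cable (225, 146.5) (array([ 0.5304, -0.0893,  0.082 ]), np.float64(8.533457192834462e-05))
cable (262, 136) (array([ 0.5403, -0.1109,  0.0377]), np.float64(0.00010008367064383072))
cable (300, 131.5) (array([ 0.548 , -0.1428,  0.0175]), np.float64(0.0002082966793299775))
cable (345, 123) (array([ 0.5605, -0.1832,  0.0232]), np.float64(0.0002688193958017624))
cap [ 0.5053 -0.0958  0.08  ]
stand [ 0.5049 -0.0959] 5.946599590909968 
 [[ 0.2369 -0.2281]
 [-0.2627 -0.5539]
 [-0.0701  0.8065]
 [ 0.098   0.1243]]
case [ 0.5943 -0.3157] -20.9531490062554 
 [[-0.1766 -0.0676]
 [-0.321  -0.1632]
 [-0.4901  0.7912]
 [-0.7301 -1.0718]
 [ 0.1527 -1.5525]
 [ 2.2983 -0.5789]
 [ 1.2305  2.9967]
 [-1.8289  0.595 ]]
well [ 0.6301 -0.2223  0.012 ] tab [ 0.5196 -0.2871  0.054 ] hinge [ 0.6363 -0.3318  0.05  ]
[[403.2233  43.751 ]] [[447.1477 193.7339]] tab end obs (447.3333333333333, 190.66666666666666) (458.6666666666667, 197.33333333333334) [[458.45   200.1191]]
```

The wrist view shows the whole job: flat cap (233,179), ball (232,131), slim (238,222), tab end (455,192), well (403,44). Triangulated, the black cable hangs in the air over the stand and rises to the microscope. I'll approach gently and watch the force.

Emit:
jog_arm([
  {"offset": [-2.2,-1.2,0],"spin": 0},
  {"offset": [-2.2,-1.2,0],"spin": 0},
  {"offset": [-2.0,-1.1,0],"spin": 0},
  {"offset": [0,0,0],"spin": 0},
], grip=-1)

```text
time_s: 2.35
position: [0.5027, -0.1061, 0.23]
ee_rot: [-179.9, -0.5, -83.7]
force: [0.4, 0.5, -0.1]
opening: 0.0855
```

```bash
python3 - <<'E'
from h import *
np.set_printoptions(precision=4,suppress=True)
s=bot.observe();print(s["position"],s["ee_rot"],s["force"],s["time_s"])
for n in ["wrist","scene"]:
    W=bot.get_image(n);cv2.imwrite(f"pics/{n}2.png",W["color"][:,:,::-1])
E
```

```text
[ 0.5027 -0.1061  0.23  ] [-179.8622   -0.5451  -83.7206] [ 0.3669  0.4659 -0.0547] 2.35
```

View pics/wrist2.png

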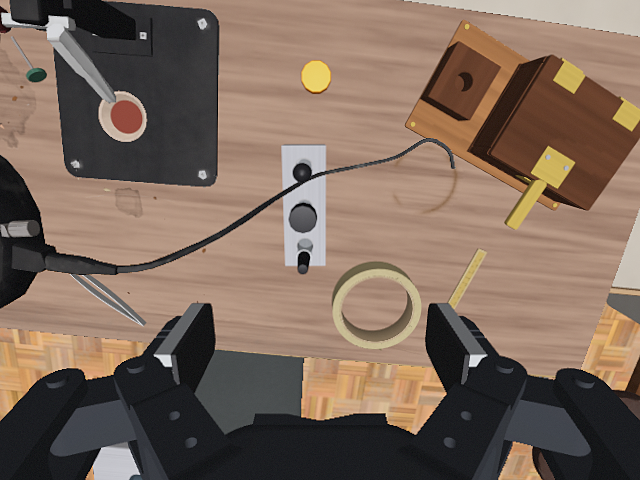

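View pics/scene2.png

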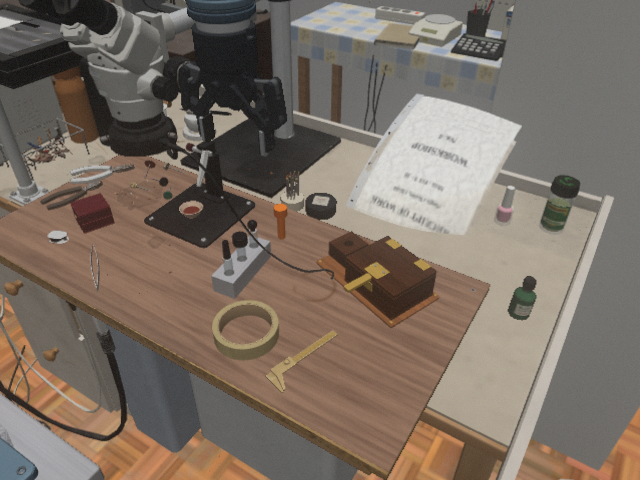

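Emit:
jog_arm([
  {"offset": [-0.5,-0.1,1.0],"spin": 0},
  {"offset": [-0.5,-0.1,1.0],"spin": 0},
  {"offset": [0,0,1.0],"spin": 0},
  {"offset": [0,0,0.5],"spin": 0},
  {"offset": [0,0,0.5],"spin": 0},
])

```text
time_s: 2.87
position: [0.5004, -0.1055, 0.1859]
ee_rot: [180.0, -0.8, -84.4]
force: [0.3, -0.4, -0.6]
opening: 0.0854
```

Emit:
jog_arm([
  {"offset": [0,0,0.5],"spin": 0},
  {"offset": [0,0,0.5],"spin": 0},
])

```text
time_s: 3.03
position: [0.4996, -0.1064, 0.174]
ee_rot: [179.9, -0.8, -84.5]
force: [-0.6, -0.0, 0.2]
opening: 0.0853
```

Emit:
jog_arm([
  {"offset": [0,0,0.5],"spin": 0},
  {"offset": [0,0,0.5],"spin": 0},
])

```text
time_s: 3.2
position: [0.4995, -0.1068, 0.1628]
ee_rot: [179.9, -0.8, -84.5]
force: [0.5, 0.6, -0.2]
opening: 0.0855
```

```bash
python3 - <<'E'
from h import *
np.set_printoptions(precision=4,suppress=True)
s=bot.observe();print(s["position"],s["ee_rot"],s["force"],s["time_s"])
A=bot.get_image("scene")["color"];B=bot.get_image("wrist")["color"]
cv2.imwrite("pics/s3.png",cv2.resize(A[60:300,140:380],None,fx=2.5,fy=2.5,interpolation=3)[:,:,::-1]);cv2.imwrite("pics/w3.png",B[:,:,::-1])
E
```

```text
[ 0.4995 -0.1068  0.1628] [179.8807  -0.7949 -84.4781] [ 0.5317  0.6133 -0.1788] 3.2
```

View pics/s3.png

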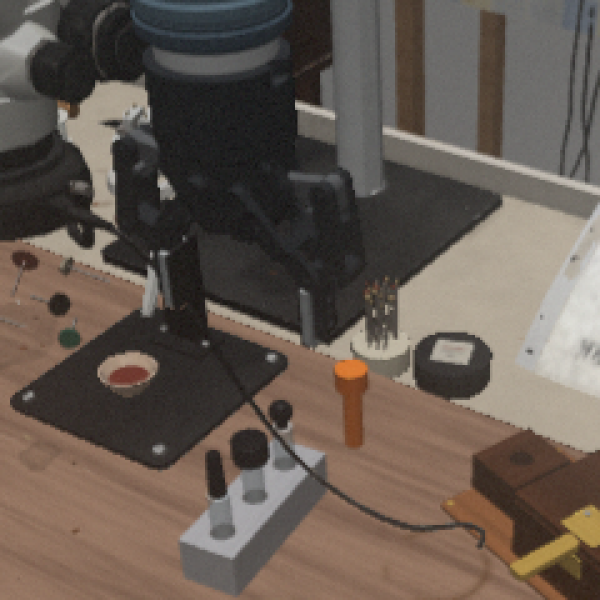

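View pics/w3.png

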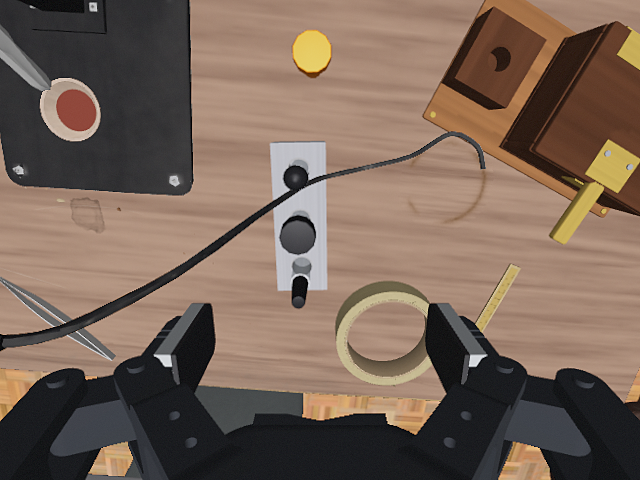

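```bash
cat > cab.py <<'E'
from h import *
np.set_printoptions(precision=4,suppress=True)
W=bot.get_image("wrist");W1=dict(W);W1["pose"]=np.array([[0.1268,.9504,.2839,.5512],[-.9919,.1196,.0427,-.1563],[.0066,-.287,.9579,.3721],[0,0,0,1]])
print(W["pose"])
tp=np.array([(0,203),(40,199),(80,192),(120,180),(160,167),(200,153),(225,146.5),(262,136),(300,131.5),(345,123)],float)
s=bot.observe();p=s["position"];y=np.radians(s["ee_rot"][2])
for w in [(2,342),(60,330),(120,303),(180,266),(240,226),(265,207),(290,188),(310,181)]:
    r=ray(W,*w);best=None
    for i in range(len(tp)-1):
        for f in np.linspace(0,1,40):
            X,e=tri(r,ray(W1,*(tp[i]*(1-f)+tp[i+1]*f)))
            if best is None or e<best[1]: best=(X,e)
    X=best[0];d=X-[.505,-.0955,0];print(w,X,round(best[1],4),"rel cap",d[:2],"r",np.hypot(*d[:2]).round(4),"ang",np.degrees(np.arctan2(d[1],d[0])).round())
E
python3 cab.py
```

```text
[[ 0.0964  0.9517  0.2914  0.5736]
 [-0.9953  0.0884  0.0405 -0.0981]
 [ 0.0128 -0.2939  0.9558  0.3034]
 [ 0.      0.      0.      1.    ]]
(2, 342) [ 0.5002 -0.0068  0.2032] 0.004 rel cap [-0.0048  0.0887] r 0.0888 ang 93.0
(60, 330) [ 0.5018 -0.0191  0.1972] 0.0002 rel cap [-0.0032  0.0764] r 0.0765 ang 92.0
(120, 303) [ 0.5036 -0.0303  0.1787] 0.0002 rel cap [-0.0014  0.0652] r 0.0653 ang 91.0
(180, 266) [ 0.5096 -0.0437  0.152 ] 0.0 rel cap [0.0046 0.0518] r 0.052 ang 85.0
(240, 226) [ 0.5198 -0.0627  0.1143] 0.0001 rel cap [0.0148 0.0328] r 0.036 ang 66.0
(265, 207) [ 0.5254 -0.0722  0.0876] 0.0001 rel cap [0.0204 0.0233] r 0.031 ang 49.0
(290, 188) [ 0.5311 -0.084   0.0436] 0.0001 rel cap [0.0261 0.0115] r 0.0285 ang 24.0
(310, 181) [ 0.5369 -0.0978  0.0395] 0.0001 rel cap [ 0.0319 -0.0023] r 0.0319 ang -4.0
```

```bash
cat > cab2.py <<'E'
from h import *
np.set_printoptions(precision=4,suppress=True)
W=bot.get_image("wrist");S=bot.get_image("scene");T=bot.get_image("top")
cs=lambda x,y:(190+(x+.5)/4.5-.5,170+(y+.5)/4-.5)
ct=lambda x,y:(210+(x+.5)/3.6-.5,150+(y+.5)/3.6-.5)
sp=np.array([cs(*p) for p in [(162,112),(190,150),(225,195),(265,248),(300,290),(350,332),(400,363)]])
tp=np.array([(120,254)]+[ct(*p) for p in [(0,359),(70,353),(130,347),(200,339),(270,324)]])
for nm,V,q in (("scene",S,sp),("top",T,tp)):
  print(nm)
  for w in [(60,330),(120,303),(180,266),(240,226),(265,207),(290,188),(310,181),(340,174)]:
    r=ray(W,*w);best=None
    for i in range(len(q)-1):
        for f in np.linspace(0,1,40):
            X,e=tri(r,ray(V,*(q[i]*(1-f)+q[i+1]*f)))
            if best is None or e<best[1]: best=(X,e)
    X=best[0];d=X-[.505,-.0955,0];print(w,X,round(best[1],4),"rel cap",d[:2])
E
python3 cab2.py
```

```text
scene
(60, 330) [ 0.5027 -0.0432  0.1669] 0.0759 rel cap [-0.0023  0.0523]
(120, 303) [ 0.5049 -0.0465  0.1543] 0.0546 rel cap [-0.0001  0.049 ]
(180, 266) [ 0.512  -0.0521  0.1399] 0.0266 rel cap [0.007  0.0434]
(240, 226) [ 0.522  -0.0638  0.1216] 0.0001 rel cap [0.017  0.0317]
(265, 207) [ 0.5279 -0.0733  0.0976] 0.0001 rel cap [0.0229 0.0222]
(290, 188) [ 0.5353 -0.0852  0.0673] 0.0002 rel cap [0.0303 0.0103]
(310, 181) [ 0.5384 -0.0979  0.047 ] 0.0001 rel cap [ 0.0334 -0.0024]
(340, 174) [ 0.543  -0.1198  0.0277] 0.0002 rel cap [ 0.038  -0.0243]
top
(60, 330) [ 0.5058 -0.0231  0.203 ] 0.0002 rel cap [0.0008 0.0724]
(120, 303) [ 0.5089 -0.0348  0.1881] 0.0003 rel cap [0.0039 0.0607]
(180, 266) [ 0.514  -0.0475  0.1623] 0.0007 rel cap [0.009 0.048]
(240, 226) [ 0.5216 -0.0631  0.1199] 0.0009 rel cap [0.0166 0.0324]
(265, 207) [ 0.5269 -0.0727  0.093 ] 0.0002 rel cap [0.0219 0.0228]
(290, 188) [ 0.5339 -0.085   0.0579] 0.0004 rel cap [0.0289 0.0105]
(310, 181) [ 0.5378 -0.0978  0.0435] 0.0002 rel cap [ 0.0328 -0.0023]
(340, 174) [ 0.543  -0.1198  0.0281] 0.0001 rel cap [ 0.038  -0.0243]
```

Emit:
jog_arm([
  {"offset": [0,0,0],"spin": -0.12},
  {"offset": [0,0,0],"spin": -0.12},
  {"offset": [0,0,0],"spin": -0.12},
  {"offset": [0,0,0],"spin": -0.12},
  {"offset": [0,0,0],"spin": -0.12},
])

```text
time_s: 3.92
position: [0.5015, -0.1066, 0.1659]
ee_rot: [179.6, -0.8, -48.9]
force: [0.0, -0.1, -0.1]
opening: 0.0851
```

Emit:
jog_arm([
  {"offset": [0,0,0],"spin": -0.12},
  {"offset": [-0.1,-0.3,0],"spin": -0.12},
  {"offset": [-0.1,-0.3,0],"spin": 0},
  {"offset": [0,0,0],"spin": 0},
])

```text
time_s: 4.25
position: [0.5049, -0.101, 0.1675]
ee_rot: [179.5, -0.9, -34.5]
force: [-0.5, 0.5, -0.8]
opening: 0.0856
```

```bash
cat > go.py <<'E'
import sys
from h import *
def go(x,y,z=None,yaw=None):
    s=bot.observe();p=s["position"];R=__import__("scipy.spatial.transform",fromlist=["Rotation"]).Rotation.from_euler("xyz",s["ee_rot"],degrees=True).as_matrix()
    d=np.array([x,y,p[2] if z is None else z])-p
    print("t",round(s["time_s"],2),"pos",p.round(4),"rot",s["ee_rot"].round(2),"F",s["force"].round(1),"open",round(s["opening"],4))
    print("offset cm",(R.T@d*100).round(2), "" if yaw is None else "spin %.3f"%(-np.radians(yaw-s["ee_rot"][2])))
if __name__=="__main__":
    a=[None if v=="n" else float(v) for v in sys.argv[1:]];go(*a)
E
python3 go.py .502 -.0995 .056 -37
python3 - <<'E'
from h import *
B=bot.get_image("wrist")["color"];cv2.imwrite("pics/w4.png",B[:,:,::-1])
E
```

```text
t 4.25 pos [ 0.5049 -0.101   0.1675] rot [179.48  -0.88 -34.54] F [-0.5  0.5 -0.8] open 0.0856
offset cm [-0.49 -0.06 11.14] spin 0.043
```

View pics/w4.png

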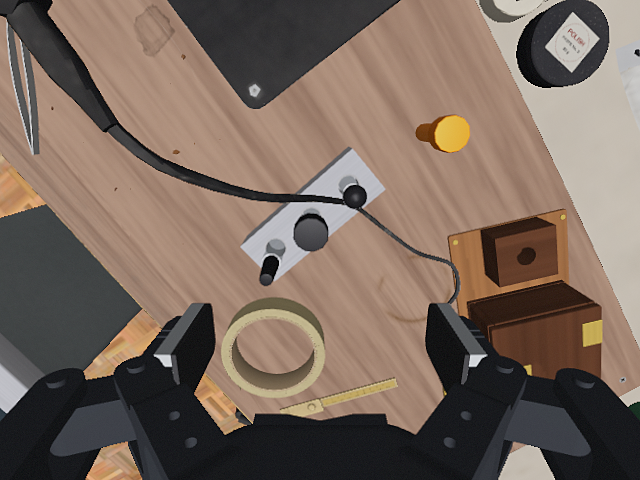

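Emit:
jog_arm([
  {"offset": [-0.3,0,1.5],"spin": 0.02},
  {"offset": [-0.2,0,1.5],"spin": 0.02},
  {"offset": [0,0,1.0],"spin": 0},
  {"offset": [0,0,0.5],"spin": 0},
  {"offset": [0,0,0],"spin": 0},
])

```text
time_s: 4.72
position: [0.5026, -0.0999, 0.1221]
ee_rot: [179.6, -1.1, -37.6]
force: [-0.9, -0.5, 0.3]
opening: 0.0855
```

```bash
python3 go.py .502 -.0995 .056 -37
python3 - <<'E'
from h import *
B=bot.get_image("wrist")["color"];cv2.imwrite("pics/w5.png",B[:,:,::-1])
E
```

```text
t 4.72 pos [ 0.5026 -0.0999  0.1221] rot [179.55  -1.14 -37.63] F [-0.9 -0.5  0.3] open 0.0855
offset cm [-0.2  -0.05  6.61] spin -0.011
```

View pics/w5.png

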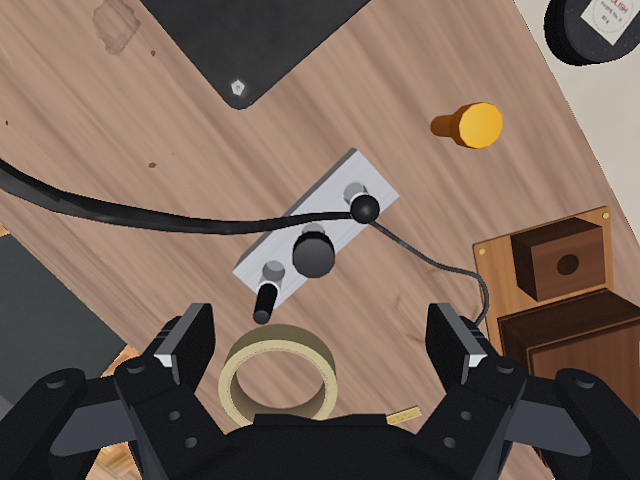

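Emit:
jog_arm([
  {"offset": [-0.1,0,1.0],"spin": 0},
  {"offset": [-0.1,0,1.0],"spin": 0},
  {"offset": [0,0,1.0],"spin": 0},
  {"offset": [0,0,0.5],"spin": 0},
  {"offset": [0,0,0],"spin": 0},
])

```text
time_s: 5.18
position: [0.503, -0.0997, 0.0855]
ee_rot: [179.6, -1.3, -37.7]
force: [-0.3, -0.5, -0.6]
opening: 0.0853
```

```bash
python3 go.py .502 -.0995 .056 -37
python3 - <<'E'
from h import *
B=bot.get_image("wrist")["color"];cv2.imwrite("pics/w6.png",B[:,:,::-1])
for t in ["vial_flat"]: print([(d["position"],d["confidence"]) for d in bot.search_frame(t,"wrist")])
E
```

```text
t 5.18 pos [ 0.503  -0.0997  0.0855] rot [179.65  -1.32 -37.68] F [-0.3 -0.5 -0.6] open 0.0853
offset cm [-0.16  0.03  2.94] spin -0.012
[([0.5094, -0.0858, 0.0814], 0.89), ([0.614, -0.0911, 0.0669], 0.67)]
```

View pics/w6.png

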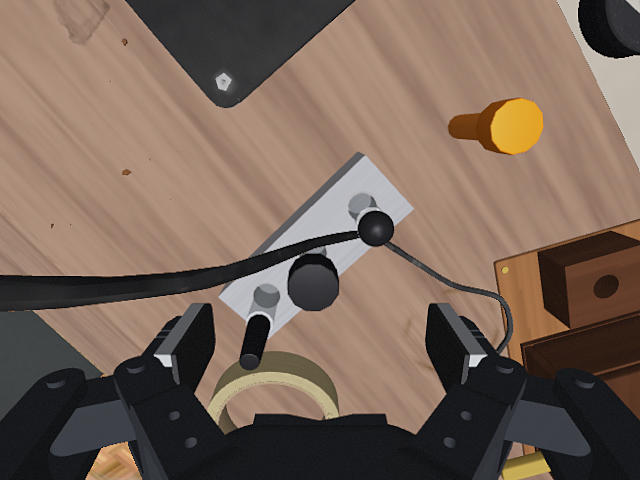

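Emit:
jog_arm([
  {"offset": [-0.1,0,0.8],"spin": 0},
  {"offset": [-0.1,0,0.8],"spin": 0},
  {"offset": [0,0,0.8],"spin": 0},
  {"offset": [0,0,0.6],"spin": 0},
  {"offset": [0,0,0.2],"spin": 0},
])

```text
time_s: 5.7
position: [0.5035, -0.0992, 0.0525]
ee_rot: [179.8, -1.5, -37.7]
force: [-0.1, 0.6, -0.6]
opening: 0.0848
```

```bash
python3 go.py .502 -.0995 .056 -37
python3 - <<'E'
from h import *
B=bot.get_image("wrist")["color"];cv2.imwrite("pics/w7.png",B[:,:,::-1])
A=bot.get_image("scene")["color"]
cv2.imwrite("pics/s7.png",cv2.resize(A[100:310,140:380],None,fx=2.8,fy=2.8,interpolation=3)[:,:,::-1])
E
```

```text
t 5.7 pos [ 0.5035 -0.0992  0.0525] rot [179.76  -1.51 -37.7 ] F [-0.1  0.6 -0.6] open 0.0848
offset cm [-0.09  0.11 -0.36] spin -0.012
```

View pics/w7.png

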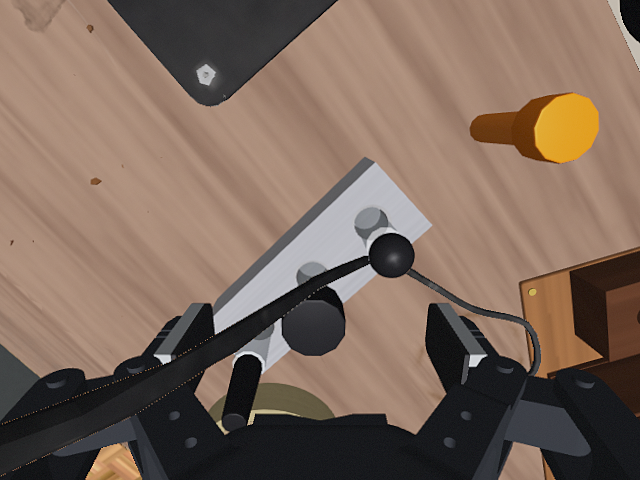

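View pics/s7.png

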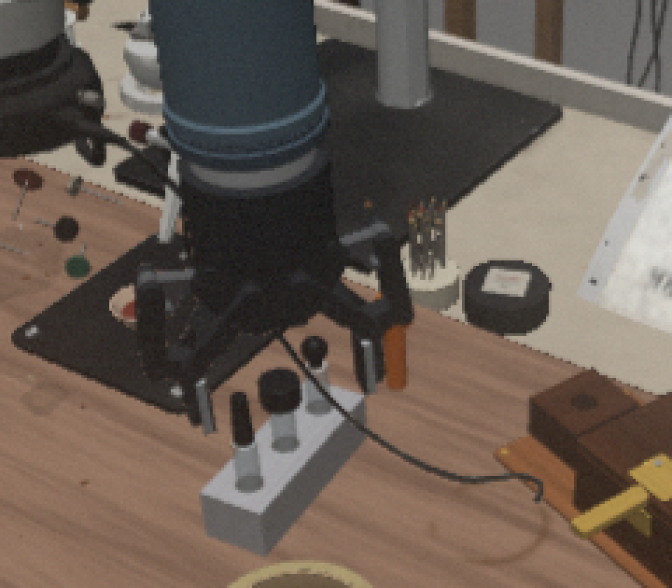

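Emit:
jog_arm([
  {"offset": [0,0,0],"spin": 0},
  {"offset": [0,0,0],"spin": 0},
  {"offset": [0,0,0],"spin": 0},
  {"offset": [0,0,0],"spin": 0},
  {"offset": [0,0,0],"spin": 0},
], grip=1)

```text
time_s: 6.22
position: [0.5045, -0.0994, 0.0538]
ee_rot: [179.8, -1.6, -37.7]
force: [-0.4, -0.4, 0.3]
opening: 0.0258
```

Emit:
jog_arm([
  {"offset": [0,0,0],"spin": 0},
  {"offset": [0,0,0],"spin": 0},
  {"offset": [0,0,0],"spin": 0},
])

```text
time_s: 6.47
position: [0.5042, -0.0991, 0.0542]
ee_rot: [179.8, -1.6, -37.7]
force: [-0.9, 0.1, -1.1]
opening: 0.0211
```

```bash
python3 go.py .502 -.0995 .056 -37
python3 - <<'E'
from h import *
B=bot.get_image("wrist")["color"];cv2.imwrite("pics/w8.png",B[:,:,::-1])
E
```

```text
t 6.47 pos [ 0.5042 -0.0991  0.0542] rot [179.81  -1.59 -37.7 ] F [-0.9  0.1 -1.1] open 0.0211
offset cm [-0.15  0.17 -0.19] spin -0.012
```

View pics/w8.png

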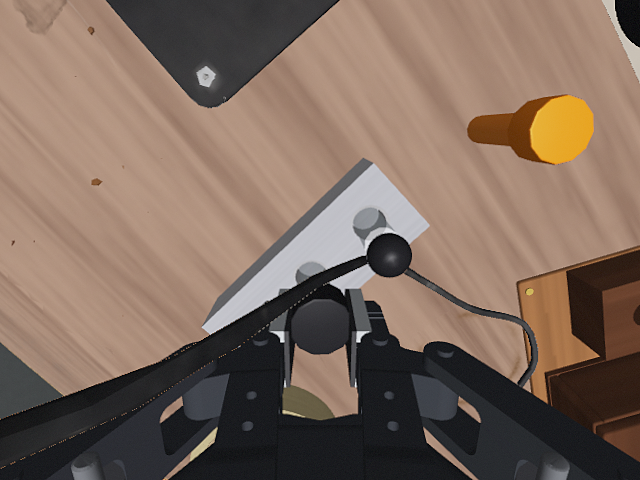

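Emit:
jog_arm([
  {"offset": [0,0,0],"spin": 0},
  {"offset": [0,0,0],"spin": 0},
])

```text
time_s: 6.68
position: [0.5042, -0.0992, 0.0541]
ee_rot: [179.8, -1.6, -37.7]
force: [-0.7, -0.3, -0.3]
opening: 0.021
```

```bash
python3 - <<'E'
from h import *
B=bot.get_image("wrist")["color"];cv2.imwrite("pics/w9.png",cv2.resize(B[240:440,200:440],None,fx=3,fy=3,interpolation=3)[:,:,::-1])
E
```

```text
(no output)
```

View pics/w9.png

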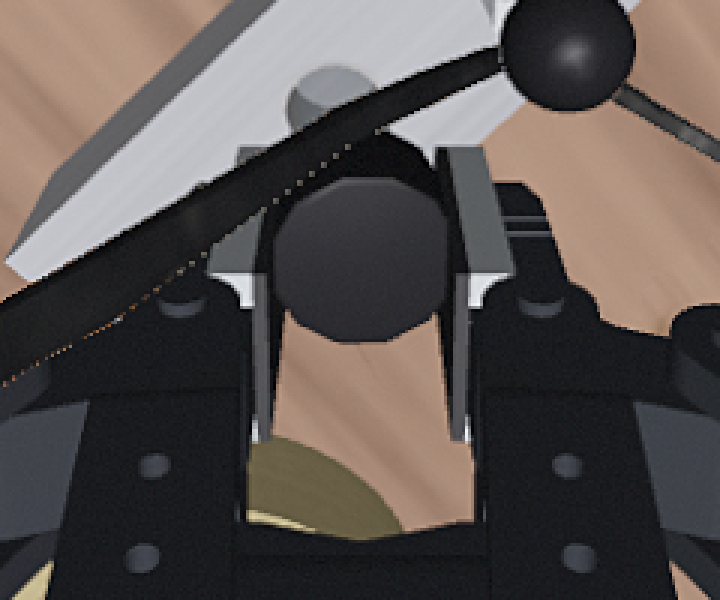

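```bash
python3 go.py .5042 -.0992 .0842
```

```text
t 6.73 pos [ 0.5042 -0.0991  0.0541] rot [179.81  -1.59 -37.7 ] F [-0.4  0.8  0.6] open 0.0208
offset cm [ 0.08  0.02 -3.01]
```

Emit:
jog_arm([
  {"offset": [0.02,0,-0.6],"spin": 0},
  {"offset": [0.02,0,-0.6],"spin": 0},
  {"offset": [0.02,0,-0.6],"spin": 0},
  {"offset": [0.02,0,-0.6],"spin": 0},
  {"offset": [0.02,0,-0.6],"spin": 0},
])

```text
time_s: 7.15
position: [0.504, -0.0993, 0.0862]
ee_rot: [179.8, -1.5, -37.7]
force: [0.1, 0.7, -0.2]
opening: 0.0208
```

```bash
python3 go.py .5042 -.0992 .14
python3 - <<'E'
from h import *
B=bot.get_image("wrist")["color"];cv2.imwrite("pics/w10.png",B[:,:,::-1])
A=bot.get_image("scene")["color"]
cv2.imwrite("pics/s10.png",cv2.resize(A[100:310,140:380],None,fx=2.8,fy=2.8,interpolation=3)[:,:,::-1])
E
```

```text
t 7.15 pos [ 0.504  -0.0993  0.0862] rot [179.77  -1.53 -37.7 ] F [ 0.1  0.7 -0.2] open 0.0208
offset cm [ 0.15  0.01 -5.38]
```

View pics/w10.png

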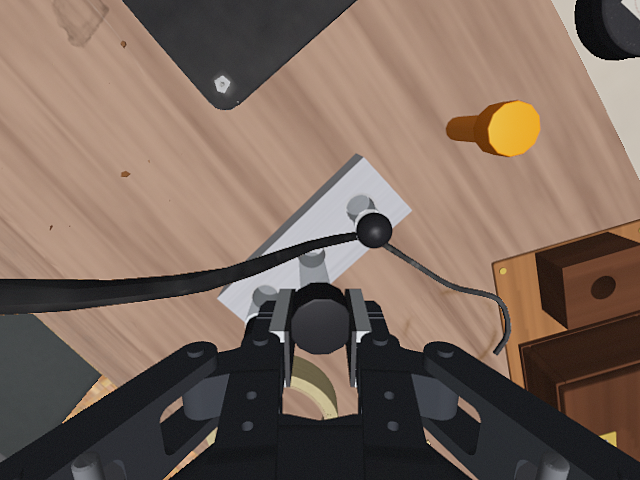

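View pics/s10.png

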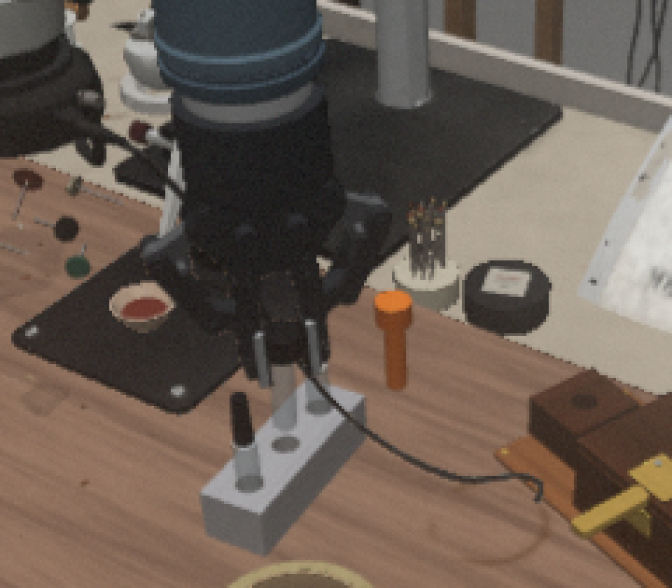

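Emit:
jog_arm([
  {"offset": [0.04,0,-1.2],"spin": 0},
  {"offset": [0.04,0,-1.2],"spin": 0},
  {"offset": [0.04,0,-1.2],"spin": 0},
  {"offset": [0.04,0,-1.2],"spin": 0},
  {"offset": [0.02,0,-0.6],"spin": 0},
])

```text
time_s: 7.67
position: [0.5035, -0.0993, 0.1417]
ee_rot: [179.7, -1.5, -37.7]
force: [0.0, 0.4, -0.6]
opening: 0.0208
```

```bash
python3 go.py .54 -.20 .14 -21; python3 go.py .628 -.2265 .14 -21
```

```text
t 7.67 pos [ 0.5035 -0.0993  0.1417] rot [179.73  -1.46 -37.7 ] F [ 0.   0.4 -0.6] open 0.0208
offset cm [9.04 5.73 0.43] spin -0.292
t 7.67 pos [ 0.5035 -0.0993  0.1417] rot [179.73  -1.46 -37.7 ] F [ 0.   0.4 -0.6] open 0.0208
offset cm [17.62  2.44  0.63] spin -0.292
```

Emit:
jog_arm([
  {"offset": [1.8,1.15,0],"spin": 0},
  {"offset": [1.8,1.15,0],"spin": 0},
  {"offset": [1.8,1.15,0],"spin": 0},
  {"offset": [1.8,1.15,0],"spin": 0},
  {"offset": [1.8,1.15,0],"spin": 0},
])

```text
time_s: 8.08
position: [0.5409, -0.1972, 0.1456]
ee_rot: [179.9, -1.4, -37.1]
force: [0.7, -0.6, -0.5]
opening: 0.0207
```

Emit:
jog_arm([
  {"offset": [0,0,0],"spin": -0.1},
  {"offset": [0,0,0],"spin": -0.1},
  {"offset": [0,0,0],"spin": -0.09},
  {"offset": [0,0,0],"spin": 0},
])

```text
time_s: 8.42
position: [0.541, -0.2049, 0.1442]
ee_rot: [179.3, -1.4, -20.3]
force: [0.3, 1.1, -1.2]
opening: 0.0206
```

```bash
python3 go.py .628 -.2265 .14 -21
python3 - <<'E'
from h import *
np.set_printoptions(precision=5,suppress=True)
W=bot.get_image("wrist");cv2.imwrite("pics/w11.png",W["color"][:,:,::-1]);print(W["pose"])
E
```

```text
t 8.42 pos [ 0.541  -0.2049  0.1442] rot [179.27  -1.38 -20.31] F [ 0.3  1.1 -1.2] open 0.0206
offset cm [ 8.9  -1.    0.63] spin 0.012
[[ 0.93755  0.33784  0.08282  0.56452]
 [-0.34695  0.89127  0.292   -0.1328 ]
 [ 0.02483 -0.3025   0.95283  0.28447]
 [ 0.       0.       0.       1.     ]]
```

View pics/w11.png

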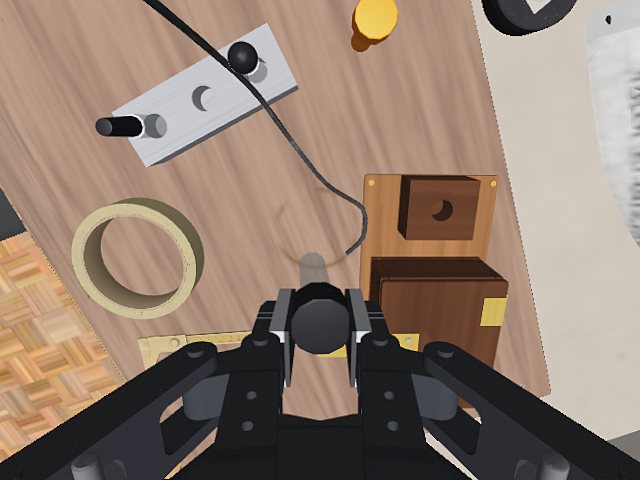

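```bash
python3 - <<'E'
import cv2
a=cv2.imread("pics/w11.png")
cv2.imwrite("pics/w11a.png",cv2.resize(a[165:265,350:520],None,fx=4.5,fy=4.5,interpolation=3))
cv2.imwrite("pics/w11b.png",cv2.resize(a[230:370,250:390],None,fx=4.2,fy=4.2,interpolation=3))
E
```

```text
(no output)
```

View pics/w11a.png

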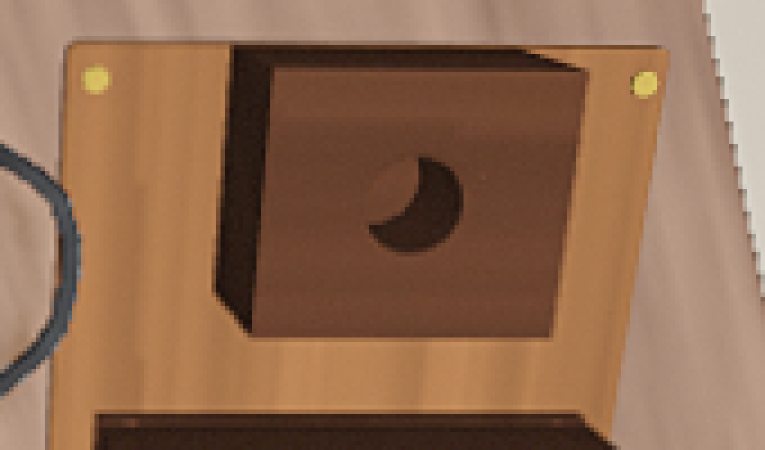

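View pics/w11b.png

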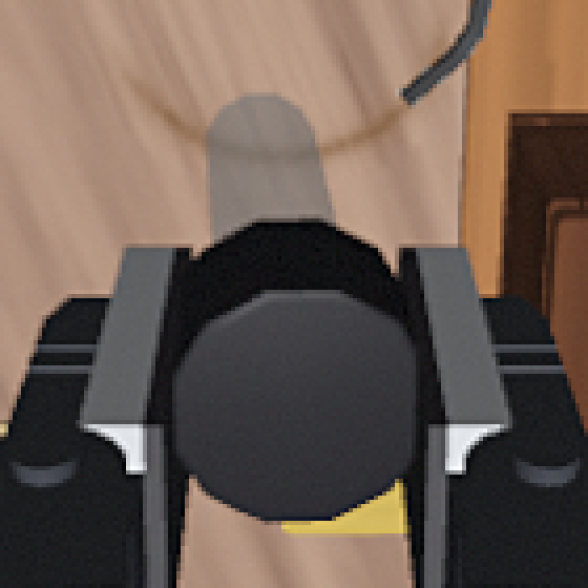

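```bash
cat > vial.py <<'E'
from h import *
np.set_printoptions(precision=4,suppress=True)
from scipy.spatial.transform import Rotation as Ro
W=bot.get_image("wrist");s=bot.observe();p=s["position"];R=Ro.from_euler("xyz",s["ee_rot"],degrees=True).as_matrix()
print(p,s["ee_rot"])
wa=lambda x,y:(350+(x+.5)/4.5-.5,165+(y+.5)/4.5-.5)
wb=lambda x,y:(250+(x+.5)/4.2-.5,230+(y+.5)/4.2-.5)
top=atz(W,*wb(295,405),p[2]+.026)
print("cap top",top,"tool",R.T@(top-p))
inv=lambda X:np.array([(q-[250-.5,230-.5])*4.2-.5 for q in proj(W,X)])
t=np.linspace(0,2*np.pi,72)
# predicted contours for upright vial below cap top
def disc(c,r,z): return np.stack([c[0]+r*np.cos(t),c[1]+r*np.sin(t),np.full_like(t,z)],1)
for nm,ax in (("upright",np.array([0,0,-1.])),("along tool",R[:,2])):
    b=top+ax*.068
    q=inv(disc(b,.006,b[2]));m=inv(disc(top+ax*.056,.007,top[2]-.056));m2=inv(disc(top+ax*.03,.007,top[2]-.03))
    print(nm,"bottom disc x",q[:,0].min(),q[:,0].max(),"y",q[:,1].min(),q[:,1].max(),"mid tube z-56 x",m[:,0].min(),m[:,0].max(),"ymin",m[:,1].min(),"z-30",m2[:,0].min(),m2[:,0].max())
q=inv(disc(top,.012,top[2]));print("cap disc",q.min(0),q.max(0))
# well
cor=[wa(272,68),wa(588,70),wa(552,338),wa(252,335)]
X=np.array([atz(W,*c,.034) for c in cor]);print("block corners",X,"mean",X.mean(0),"sides",np.linalg.norm(X-np.roll(X,1,0),axis=1))
print("ang",np.degrees(np.arctan2(*(X[1]-X[0])[1::-1])),np.degrees(np.arctan2(*(X[2]-X[3])[1::-1])))
hc=atz(W,*wa(415,205),.034);print("hole",hc)
q=np.array([(u-[349.5,164.5])*4.5-.5 for u in proj(W,disc(hc,.008,.034))]);print("hole ext",q.min(0),q.max(0))
E
python3 vial.py
```

```text
[ 0.5409 -0.2046  0.1443] [179.2818  -1.3832 -20.6303]
cap top [ 0.5434 -0.198   0.1703] tool [ 0.0005 -0.0067 -0.0261]
upright bottom disc x 234.62893350443008 328.89211648995786 y 78.71011115520594 167.0578910191862 mid tube z-56 x 224.97509690752588 341.8148435850859 ymin 103.59789951100386 z-30 220.23367750161387 355.3210011668669
along tool bottom disc x 247.59869038114556 341.70602427444067 y 85.07270839295772 173.17678546420737 mid tube z-56 x 236.3416368136223 352.99913562341106 ymin 109.08747436308529 z-30 227.28365448373683 362.2391703316031
cap disc [153.4897 277.2462] [435.8637 525.4768]
block corners [[ 0.6164 -0.1909  0.034 ]
 [ 0.6628 -0.2087  0.034 ]
 [ 0.6473 -0.2495  0.034 ]
 [ 0.6012 -0.2313  0.034 ]] mean [ 0.6319 -0.2201  0.034 ] sides [0.0431 0.0497 0.0437 0.0496]
ang -20.927764745819413 -21.598429620720182
hole [ 0.6317 -0.2198  0.034 ]
hole ext [365.0266 155.2249] [464.9377 253.898 ]
```

```bash
cat >> vial.py <<'E'
print("----")
f=atz(W,*wb(261,137),p[2]-.042);print("foot",f,"tool",R.T@(f-p)); print("cap-foot",top-f)
d=np.array([.6317,-.2198])-f[:2];print("TCP target for foot over well",p[:2]+d)
m=(top+f)/2
print("mid",m,"->",p[:2]+np.array([.6317,-.2198])-m[:2])
E
python3 vial.py | sed -n '/----/,$p'; python3 go.py .6295 -.2250 .14 -21
python3 - <<'E'
from h import *
A=bot.get_image("scene")["color"]
cv2.imwrite("pics/s11.png",cv2.resize(A[120:320,210:450],None,fx=3,fy=3,interpolation=3)[:,:,::-1])
E
```

```text
----
foot [ 0.5403 -0.1985  0.1025] tool [-0.0038 -0.0057  0.0419]
cap-foot [0.0031 0.0008 0.068 ]
TCP target for foot over well [ 0.6325 -0.2257]
mid [ 0.5419 -0.1981  0.1365] -> [ 0.6309 -0.2261]
t 8.57 pos [ 0.5411 -0.2044  0.1445] rot [179.28  -1.4  -20.61] F [ 0.6 -0.1 -0.7] open 0.0206
offset cm [ 8.99 -1.19  0.65] spin 0.007
```

View pics/s11.png

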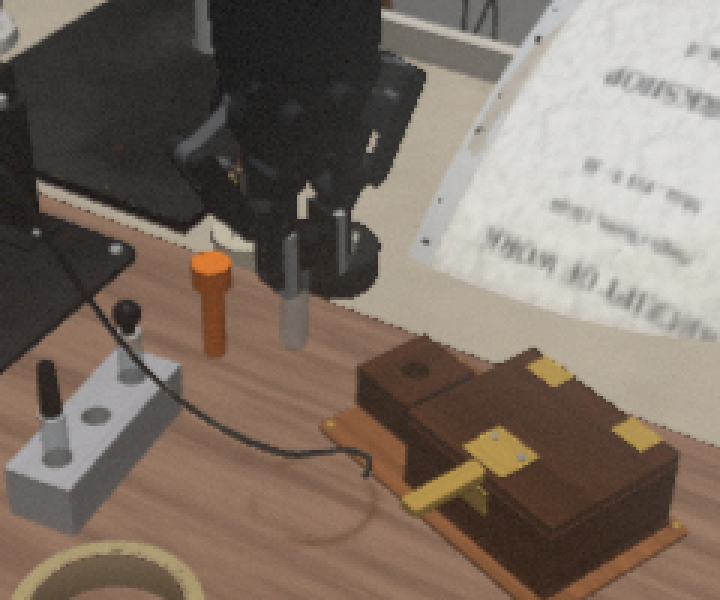

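```bash
python3 - <<'E'
from h import *
np.set_printoptions(precision=4,suppress=True)
S=bot.get_image("scene");T=bot.get_image("top")
print(tri(ray(S,352,205),ray(T,264,112)),tri(ray(S,462,231),ray(T,392,106)),tri(ray(S,416,95),ray(T,270,5)))
print("foot scene",atz(S,210+294.5/3-.5,120+343/3-.5,.1025))
print("hole scene",atz(S,210+415.5/3-.5,120+371/3-.5,.034))
E
```

```text
(array([ 0.7988, -0.1327, -0.0202]), np.float64(0.009292658698831571)) (array([ 0.8023, -0.3609,  0.0051]), np.float64(0.005940458852926696)) (array([ 0.8959, -0.1759,  0.1845]), np.float64(0.059722296407293464))
foot scene [ 0.5419 -0.1978  0.1025]
hole scene [ 0.6306 -0.2211  0.034 ]
```

Emit:
jog_arm([
  {"offset": [2.2,-0.3,0.3],"spin": 0},
  {"offset": [2.2,-0.3,0.3],"spin": 0},
  {"offset": [2.0,-0.3,0.3],"spin": 0},
  {"offset": [1.0,-0.1,0],"spin": 0},
  {"offset": [0,0,0],"spin": 0},
])

```text
time_s: 9.13
position: [0.616, -0.2205, 0.1372]
ee_rot: [179.2, -1.4, -20.7]
force: [-0.5, -0.7, 0.9]
opening: 0.0207
```

```bash
python3 go.py .632 -.2255 .11 -21
```

```text
t 9.13 pos [ 0.616  -0.2205  0.1372] rot [179.19  -1.37 -20.73] F [-0.5 -0.7  0.9] open 0.0207
offset cm [ 1.61 -0.14  2.75] spin 0.005
```

Emit:
jog_arm([
  {"offset": [0.9,0,1.0],"spin": 0},
  {"offset": [0.6,0,1.0],"spin": 0},
  {"offset": [0,0,0.7],"spin": 0},
  {"offset": [0,0,0],"spin": 0},
])

```text
time_s: 9.47
position: [0.6299, -0.2253, 0.109]
ee_rot: [179.2, -1.3, -20.8]
force: [-1.1, -0.7, -0.8]
opening: 0.0207
```

```bash
python3 go.py .631 -.2265 .078 -21
python3 - <<'E'
from h import *
np.set_printoptions(precision=5,suppress=True)
a=bot.get_image("wrist")["color"];cv2.imwrite("pics/w12.png",cv2.resize(a[190:390,210:450],None,fx=3.2,fy=3,interpolation=3)[:,:,::-1])
A=bot.get_image("scene")["color"]
cv2.imwrite("pics/s12.png",cv2.resize(A[170:320,270:450],None,fx=4,fy=4,interpolation=3)[:,:,::-1])
E
```

```text
t 9.47 pos [ 0.6299 -0.2253  0.109 ] rot [179.18  -1.31 -20.78] F [-1.1 -0.7 -0.8] open 0.0207
offset cm [0.08 0.03 3.1 ] spin 0.004
```

View pics/w12.png

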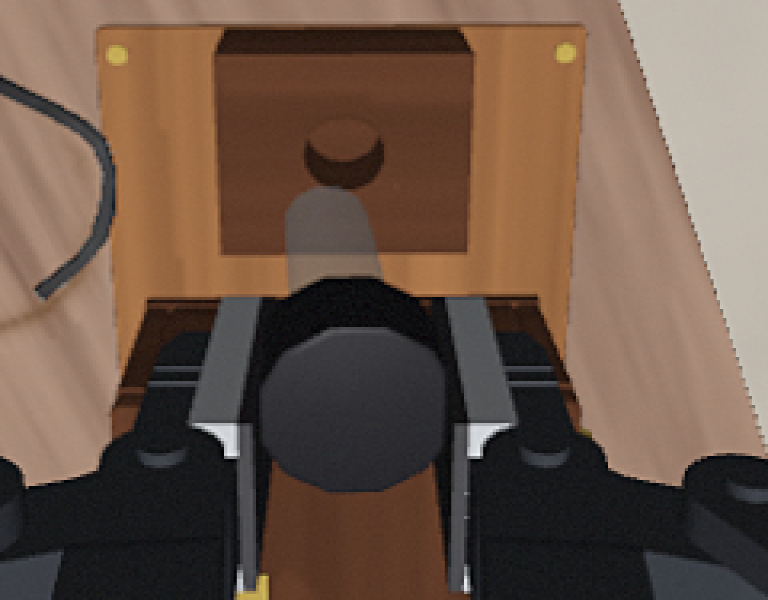

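View pics/s12.png

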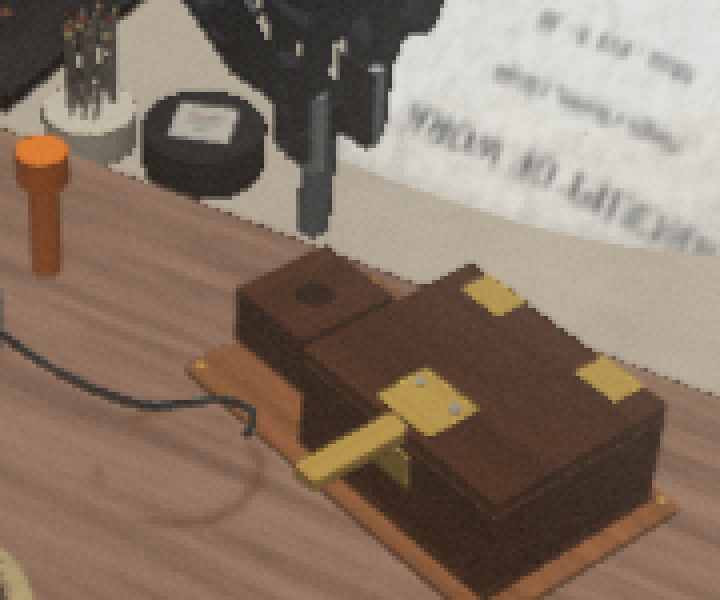

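```bash
cat > rel.py <<'E'
from h import *
import sys
np.set_printoptions(precision=4,suppress=True)
from scipy.optimize import fsolve
W=bot.get_image("wrist");s=bot.observe();p=s["position"]
x0,y0,sx,sy,fx,fy,hx,hy=[float(v) for v in sys.argv[1:9]]
inv=lambda X:(proj(W,X)-[x0-.5,y0-.5])*[sx,sy]-.5
t=np.linspace(0,2*np.pi,72)
disc=lambda c,r,z: np.stack([c[0]+r*np.cos(t),c[1]+r*np.sin(t),np.full_like(t,z)],1)
def g(c):
    q=inv(disc(c,.0062,p[2]-.042));return [(q[:,0].min()+q[:,0].max())/2-fx,q[:,1].min()-fy]
f=fsolve(g,p[:2]);h=atz(W,x0+(hx+.5)/sx-.5,y0+(hy+.5)/sy-.5,.034)
q=inv(disc(f,.007,p[2]-.03));print("tube check x",q[:,0].min(),q[:,0].max())
print("foot",f,"hole",h,"p",p,"TCP target",p[:2]+h[:2]-f)
E
python3 rel.py 210 190 3.2 3 326 186 344 153
python3 - <<'E'
from h import *
S=bot.get_image("scene")
f=atz(S,270+314/4-.5,170+229/4-.5,.067);h=atz(S,270+314.5/4-.5,170+294/4-.5,.034);p=bot.observe()["position"];print("scene",f,h,p[:2]+h[:2]-f[:2])
E
```

```text
tube check x 281.72378488750473 370.75580055573596
foot [ 0.6297 -0.2194] hole [ 0.6334 -0.2197  0.034 ] p [ 0.6309 -0.2256  0.111 ] TCP target [ 0.6346 -0.2259]
scene [ 0.63186473 -0.21880754  0.067     ] [ 0.63111242 -0.22102372  0.034     ] [ 0.63044845 -0.22795748]
```

```bash
python3 go.py .6344 -.2261 .084 -21
```

```text
t 9.67 pos [ 0.6312 -0.2257  0.1113] rot [179.19  -1.5  -20.78] F [ 0.1 -0.2 -0.1] open 0.0208
offset cm [ 0.24 -0.12  2.74] spin 0.004
```

Emit:
jog_arm([
  {"offset": [0.1,-0.1,0.8],"spin": 0},
  {"offset": [0.1,0,0.8],"spin": 0},
  {"offset": [0,0,0.6],"spin": 0},
  {"offset": [0,0,0.2],"spin": 0},
  {"offset": [0,0,0],"spin": 0},
])

```text
time_s: 10.08
position: [0.6342, -0.2263, 0.0863]
ee_rot: [179.2, -1.6, -20.8]
force: [-0.5, -0.1, 0.2]
opening: 0.0209
```

```bash
python3 go.py .6344 -.2261 .084 -21
python3 - <<'E'
from h import *
np.set_printoptions(precision=5,suppress=True)
a=bot.get_image("wrist")["color"];cv2.imwrite("pics/w13.png",cv2.resize(a[190:390,210:450],None,fx=3.2,fy=3,interpolation=3)[:,:,::-1])
A=bot.get_image("scene")["color"]
cv2.imwrite("pics/s13.png",cv2.resize(A[190:270,320:400],None,fx=7,fy=7,interpolation=3)[:,:,::-1])
E
```

```text
t 10.08 pos [ 0.6342 -0.2263  0.0863] rot [179.18  -1.6  -20.79] F [-0.5 -0.1  0.2] open 0.0209
offset cm [ 0.01 -0.03  0.23] spin 0.004
```

View pics/w13.png

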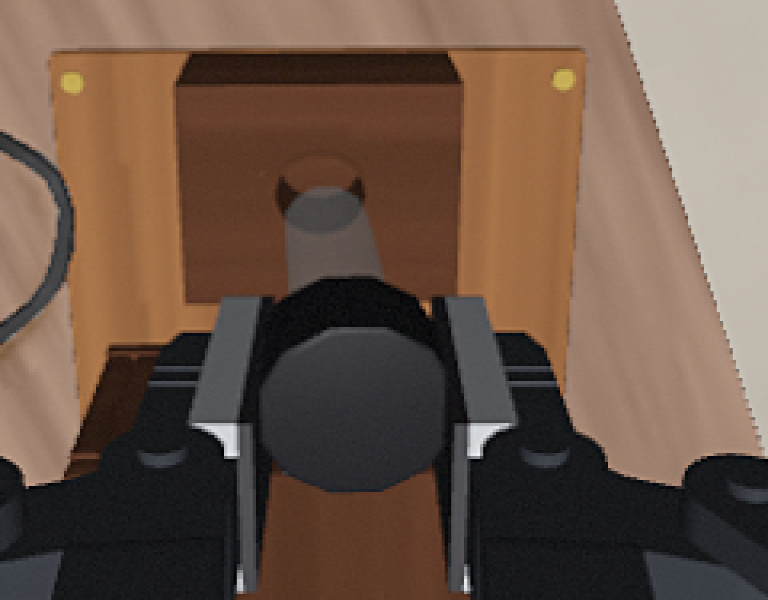

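View pics/s13.png

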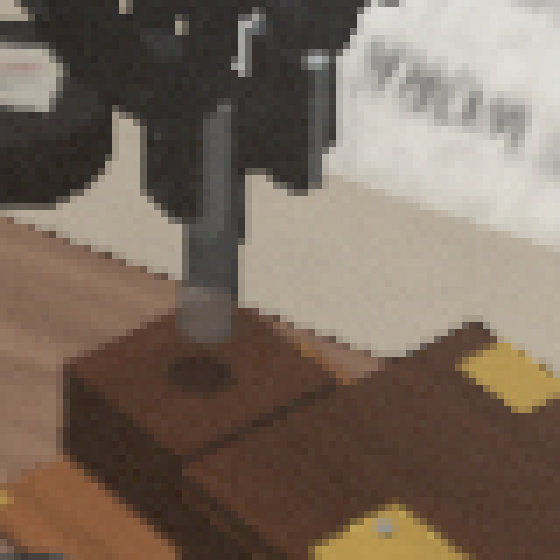

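```bash
python3 rel.py 210 190 3.2 3 325 187 320 192.5
python3 - <<'E'
from h import *
S=bot.get_image("scene")
p=bot.observe()["position"]
f=atz(S,320+(205+.5)/7-.5,190+(336)/7-.5,p[2]-.042);h=atz(S,320+201.5/7-.5,190+373/7-.5,.034);print("scene",f,h,p[:2]+h[:2]-f[:2],p)
E
```

```text
tube check x 281.0341310332462 369.93745594980396
foot [ 0.6335 -0.2205] hole [ 0.6331 -0.2192  0.034 ] p [ 0.6346 -0.2264  0.0872] TCP target [ 0.6343 -0.2251]
scene [ 0.63187636 -0.2214579   0.04549543] [ 0.63176066 -0.22096951  0.034     ] [ 0.63471674 -0.22591161] [ 0.63483244 -0.2264      0.08749543]
```

```bash
python3 go.py .6344 -.2256 .074 -21
```

```text
t 10.28 pos [ 0.6348 -0.2264  0.0875] rot [179.2  -1.7 -20.8] F [-0.6 -0.5  0.1] open 0.021
offset cm [-0.11 -0.08  1.35] spin 0.004
```

Emit:
jog_arm([
  {"offset": [-0.05,-0.08,0.4],"spin": 0},
  {"offset": [-0.03,0,0.4],"spin": 0},
  {"offset": [0,0,0.4],"spin": 0},
  {"offset": [0,0,0.4],"spin": 0},
])

```text
time_s: 10.62
position: [0.6358, -0.226, 0.0727]
ee_rot: [179.2, -1.9, -20.8]
force: [-6.0, 2.3, 4.6]
opening: 0.0206
```

```bash
python3 go.py .6344 -.2256 .054 -21
python3 - <<'E'
from h import *
a=bot.get_image("wrist")["color"];cv2.imwrite("pics/w14.png",cv2.resize(a[190:390,210:450],None,fx=3.2,fy=3,interpolation=3)[:,:,::-1])
A=bot.get_image("scene")["color"]
cv2.imwrite("pics/s14.png",cv2.resize(A[190:270,320:400],None,fx=7,fy=7,interpolation=3)[:,:,::-1])
E
```

```text
t 10.62 pos [ 0.6358 -0.226   0.0727] rot [179.2   -1.85 -20.81] F [-6.   2.3  4.6] open 0.0206
offset cm [-0.21 -0.01  1.86] spin 0.003
```

View pics/w14.png

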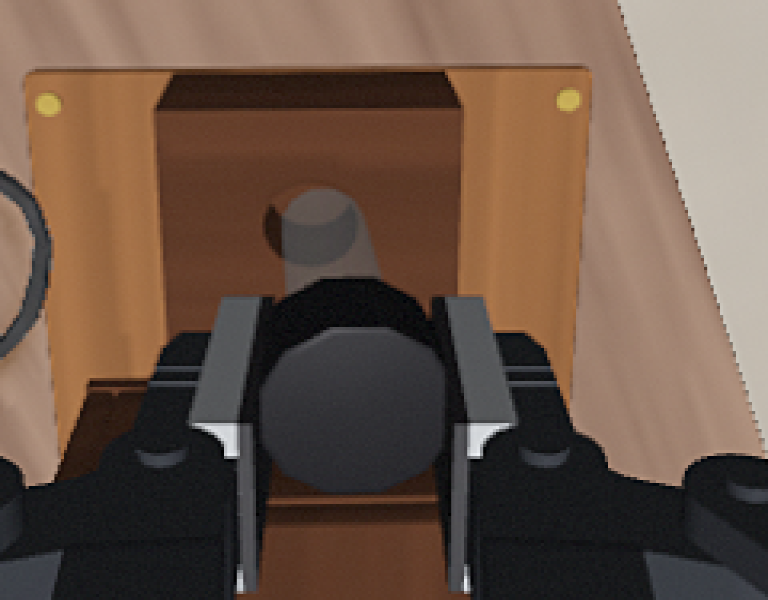

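View pics/s14.png

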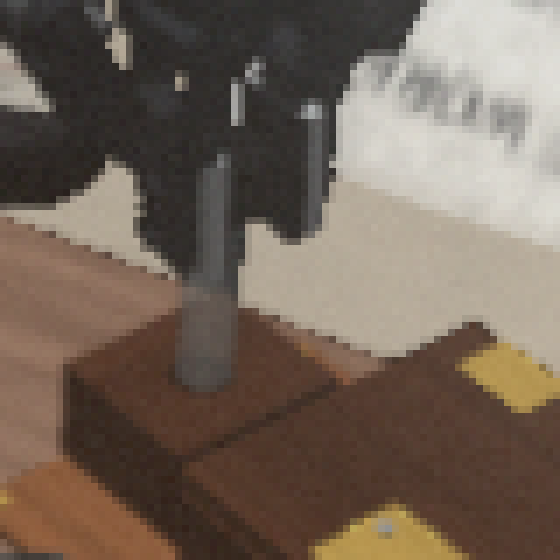

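Emit:
jog_arm([
  {"offset": [-0.2,0,0.0],"spin": 0},
  {"offset": [-0.05,0,0.3],"spin": 0},
  {"offset": [-0.02,0,0.4],"spin": 0},
])

```text
time_s: 10.97
position: [0.6328, -0.2252, 0.064]
ee_rot: [179.2, -1.8, -20.8]
force: [-0.9, 0.2, -0.7]
opening: 0.0208
```

```bash
python3 go.py .6344 -.2256 .054 -21
```

```text
t 10.97 pos [ 0.6328 -0.2252  0.064 ] rot [179.2   -1.82 -20.81] F [-0.9  0.2 -0.7] open 0.0208
offset cm [ 0.13 -0.03  1.  ] spin 0.003
```

Emit:
jog_arm([
  {"offset": [-0.02,0,0.35],"spin": 0},
  {"offset": [-0.02,0,0.35],"spin": 0},
  {"offset": [-0.02,0,0.3],"spin": 0},
])

```text
time_s: 11.22
position: [0.6333, -0.2253, 0.0536]
ee_rot: [179.2, -1.9, -20.8]
force: [-5.7, 1.6, 29.1]
opening: 0.0205
```

```bash
python3 go.py .6328 -.2252 .054 -21
```

```text
t 11.22 pos [ 0.6333 -0.2253  0.0536] rot [179.22  -1.92 -20.82] F [-5.7  1.6 29.1] open 0.0205
offset cm [-0.05  0.01 -0.04] spin 0.003
```

Emit:
jog_arm([
  {"offset": [-0.05,0,-0.1],"spin": 0},
  {"offset": [0,0,0],"spin": 0},
])

```text
time_s: 11.38
position: [0.6332, -0.2252, 0.0546]
ee_rot: [179.2, -1.9, -20.8]
force: [-1.0, -0.1, 0.2]
opening: 0.0208
```

Emit:
jog_arm([
  {"offset": [0,0,0],"spin": 0},
  {"offset": [0,0,0],"spin": 0},
  {"offset": [0,0,0],"spin": 0},
  {"offset": [0,0,0],"spin": 0},
], grip=-0.1)

```text
time_s: 11.72
position: [0.6333, -0.2251, 0.0539]
ee_rot: [179.2, -1.9, -20.8]
force: [0.0, -0.0, -0.5]
opening: 0.047
```

```bash
python3 go.py .6328 -.2252 .112 -21
python3 - <<'E'
from h import *
a=bot.get_image("wrist")["color"];cv2.imwrite("pics/w15.png",cv2.resize(a[190:390,210:450],None,fx=3.2,fy=3,interpolation=3)[:,:,::-1])
E
```

```text
t 11.72 pos [ 0.6333 -0.2251  0.0539] rot [179.22  -1.95 -20.81] F [ 0.  -0.  -0.5] open 0.047
offset cm [ 0.15  0.1  -5.81] spin 0.003
```

View pics/w15.png

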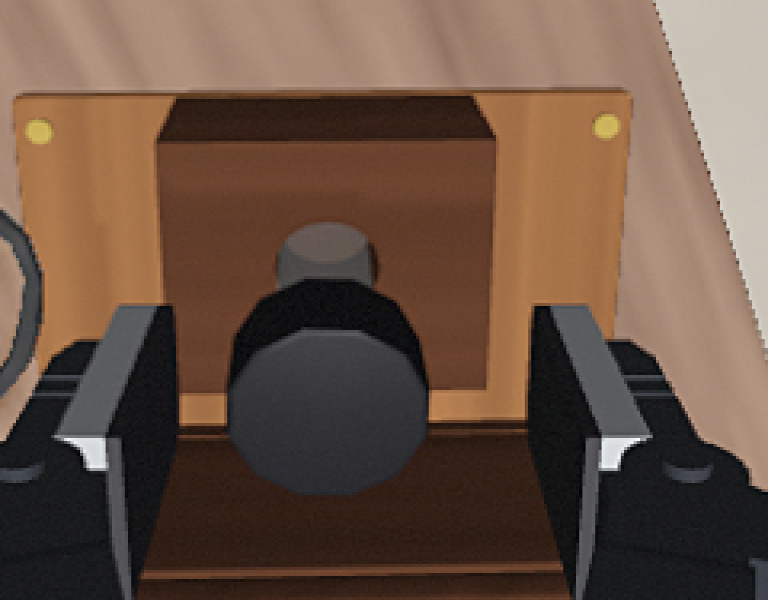

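Emit:
jog_arm([
  {"offset": [0.04,0.02,-1.0],"spin": 0},
  {"offset": [0.04,0.02,-1.5],"spin": 0},
  {"offset": [0.04,0.02,-2.0],"spin": 0},
  {"offset": [0.04,0,-2.5],"spin": 0},
  {"offset": [0.04,0,-2.5],"spin": 0},
])

```text
time_s: 12.18
position: [0.6287, -0.223, 0.1502]
ee_rot: [179.2, -1.4, -20.8]
force: [0.5, -0.3, -0.2]
opening: 0.0474
```

```bash
python3 go.py .52 -.285 .15 69
python3 - <<'E'
from h import *
np.set_printoptions(precision=5,suppress=True)
W=bot.get_image("wrist");a=W["color"];cv2.imwrite("pics/w16.png",a[:,:,::-1]);print(W["pose"])
A=bot.get_image("scene")["color"]
cv2.imwrite("pics/s16.png",cv2.resize(A[170:330,300:460],None,fx=3.7,fy=3.7,interpolation=3)[:,:,::-1])
E
```

```text
t 12.18 pos [ 0.6287 -0.223   0.1502] rot [179.19  -1.37 -20.78] F [ 0.5 -0.3 -0.2] open 0.0474
offset cm [-7.96  9.66 -0.03] spin -1.567
[[ 0.9347   0.3449   0.08592  0.65293]
 [-0.35459  0.88811  0.29244 -0.15087]
 [ 0.02456 -0.30381  0.95242  0.29034]
 [ 0.       0.       0.       1.     ]]
```

View pics/w16.png

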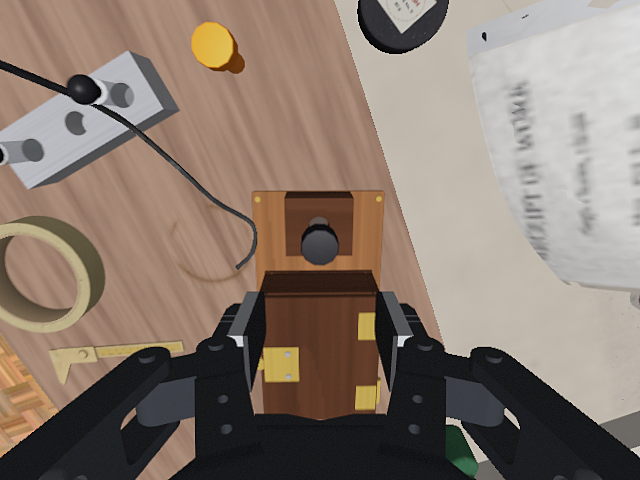

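View pics/s16.png

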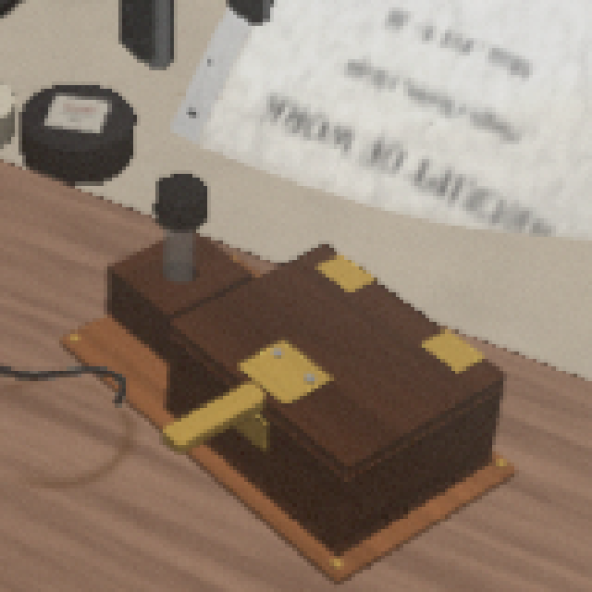

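Emit:
jog_arm([
  {"offset": [-2.0,2.4,0],"spin": 0},
  {"offset": [-2.0,2.4,0],"spin": 0},
  {"offset": [-2.0,2.4,0],"spin": 0},
  {"offset": [-2.0,2.4,0],"spin": 0},
  {"offset": [0,0,0],"spin": -0.12},
])

```text
time_s: 12.7
position: [0.5232, -0.2851, 0.1592]
ee_rot: [179.0, -2.3, -13.6]
force: [0.1, -1.6, -0.7]
opening: 0.0473
```

Emit:
jog_arm([
  {"offset": [0,0,0],"spin": -0.12},
  {"offset": [0,0,0],"spin": -0.12},
  {"offset": [0,0,0],"spin": -0.12},
  {"offset": [0,0,0],"spin": -0.12},
  {"offset": [0,0,0],"spin": -0.12},
])

```text
time_s: 13.12
position: [0.52, -0.2888, 0.1638]
ee_rot: [177.5, -1.2, 22.1]
force: [-1.0, -0.3, 0.1]
opening: 0.047
```

Emit:
jog_arm([
  {"offset": [0,0,0],"spin": -0.12},
  {"offset": [0,0,0],"spin": -0.12},
  {"offset": [0,0,0],"spin": -0.12},
  {"offset": [0,0,0],"spin": -0.12},
  {"offset": [0,0,0],"spin": -0.12},
])

```text
time_s: 13.53
position: [0.5199, -0.29, 0.1681]
ee_rot: [177.0, 0.6, 57.9]
force: [-0.1, 0.1, -0.7]
opening: 0.0469
```

```bash
python3 go.py .52 -.285 .10 69; python3 -c "
from cell import bot;print(bot.observe()['q'])"
```

```text
t 13.53 pos [ 0.5199 -0.29    0.1681] rot [177.04   0.59  57.88] F [-0.1  0.1 -0.7] open 0.0469
offset cm [ 0.5  -0.61  6.78] spin -0.194
[ 52.86205608  33.74224607 -39.14822201 100.71169206  27.89676284
  52.41682889  59.83610268]
```

Emit:
jog_arm([
  {"offset": [0.2,-0.3,1.0],"spin": -0.1},
  {"offset": [0.2,-0.3,1.0],"spin": -0.09},
  {"offset": [0,0,1.0],"spin": 0},
  {"offset": [0,0,0],"spin": 0},
])

```text
time_s: 13.87
position: [0.5182, -0.2865, 0.1401]
ee_rot: [177.0, 1.3, 69.4]
force: [-0.6, -1.0, 0.3]
opening: 0.047
```

```bash
python3 go.py .52 -.285 .035 69
python3 - <<'E'
from h import *
np.set_printoptions(precision=5,suppress=True)
W=bot.get_image("wrist");a=W["color"];cv2.imwrite("pics/w17.png",a[:,:,::-1]);print(W["pose"])
A=bot.get_image("scene")["color"]
cv2.imwrite("pics/s17.png",cv2.resize(A[150:330,270:450],None,fx=3.3,fy=3.3,interpolation=3)[:,:,::-1])
E
```

```text
t 13.87 pos [ 0.5182 -0.2865  0.1401] rot [176.97   1.31  69.38] F [-0.6 -1.   0.3] open 0.047
offset cm [ 0.44 -0.44 10.49] spin 0.007
[[ 0.35215 -0.882   -0.31316  0.44315]
 [ 0.93569  0.32397  0.13973 -0.25522]
 [-0.02178 -0.34223  0.93936  0.27714]
 [ 0.       0.       0.       1.     ]]
```

View pics/w17.png

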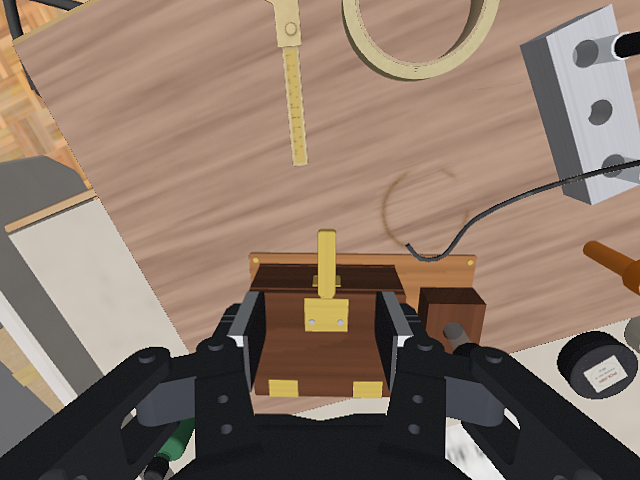

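View pics/s17.png

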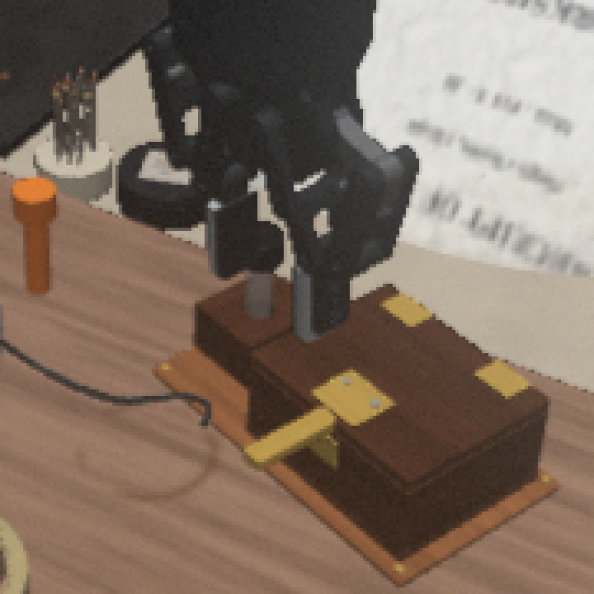

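```bash
python3 - <<'E'
from h import *
np.set_printoptions(precision=4,suppress=True)
W=bot.get_image("wrist");S=bot.get_image("scene");p=bot.observe()["position"]
e=atz(W,327.3,231,.058);b=atz(W,326.5,290,.058);print(e,b,np.degrees(np.arctan2(*(b-e)[1::-1])))
u=np.array([np.cos(np.radians(-21)),np.sin(np.radians(-21)),0]);print("point",e+u*.010, "hinge",e+u*.135)
# lid hinges etc
X=[atz(W,*c,.034) for c in [(419,289),(484,289)]];print(X)
es=atz(S,270+258/3.3,150+458/3.3,.058);print("scene end",es)
E
```

```text
[ 0.5138 -0.2816  0.058 ] [ 0.5534 -0.2968  0.058 ] -20.94955703556773
point [ 0.5231 -0.2852  0.058 ] hinge [ 0.6398 -0.33    0.058 ]
[array([ 0.5883, -0.2358,  0.034 ]), array([ 0.6051, -0.19  ,  0.034 ])]
scene end [ 0.5117 -0.2873  0.058 ]
```

```bash
python3 go.py .5222 -.2848 .036 69
```

```text
t 14.07 pos [ 0.5198 -0.2867  0.142 ] rot [176.79   1.33  69.43] F [0.9 0.3 0.8] open 0.047
offset cm [ 0.5  -0.44 10.59] spin 0.007
```

Emit:
jog_arm([
  {"offset": [0.15,-0.1,2.0],"spin": 0},
  {"offset": [0.1,-0.1,2.0],"spin": 0},
  {"offset": [0.1,-0.1,1.5],"spin": 0},
  {"offset": [0,0,1.0],"spin": 0},
  {"offset": [0,0,0],"spin": 0},
])

```text
time_s: 14.48
position: [0.5249, -0.2873, 0.079]
ee_rot: [176.3, 1.5, 69.0]
force: [0.5, 0.6, 0.2]
opening: 0.0468
```

```bash
python3 go.py .5222 -.2848 .036 69
python3 - <<'E'
from h import *
W=bot.get_image("wrist");a=W["color"];cv2.imwrite("pics/w18.png",a[:,:,::-1])
E
```

```text
t 14.48 pos [ 0.5249 -0.2873  0.079 ] rot [176.3    1.46  69.03] F [0.5 0.6 0.2] open 0.0468
offset cm [ 0.25 -0.61  4.27] spin 0.001
```

View pics/w18.png

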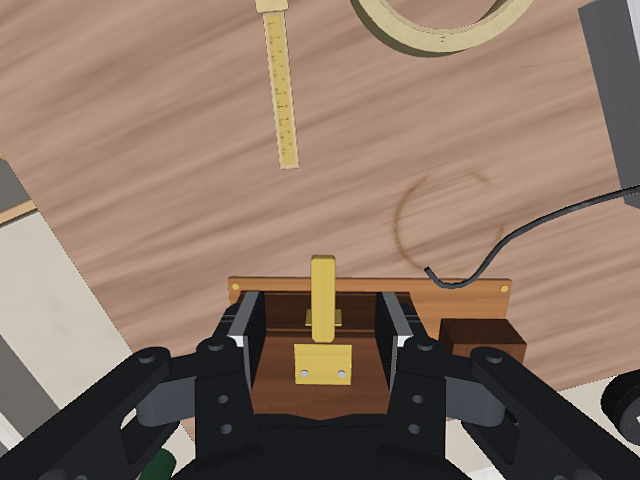

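Emit:
jog_arm([
  {"offset": [0.15,-0.4,1.0],"spin": 0},
  {"offset": [0.1,-0.2,1.2],"spin": 0},
  {"offset": [0,-0.1,1.2],"spin": 0},
  {"offset": [0,0,0.8],"spin": 0},
  {"offset": [0,0,0],"spin": 0},
])

```text
time_s: 14.95
position: [0.5236, -0.2852, 0.0366]
ee_rot: [176.0, 1.5, 69.0]
force: [-0.2, -0.1, -0.4]
opening: 0.0469
```

```bash
python3 go.py .5222 -.2848 .036 69
python3 - <<'E'
from h import *
W=bot.get_image("wrist");a=W["color"];cv2.imwrite("pics/w19.png",a[:,:,::-1])
A=bot.get_image("scene")["color"]
cv2.imwrite("pics/s19.png",cv2.resize(A[150:330,270:450],None,fx=3.3,fy=3.3,interpolation=3)[:,:,::-1])
E
```

```text
t 14.95 pos [ 0.5236 -0.2852  0.0366] rot [175.97   1.49  68.96] F [-0.2 -0.1 -0.4] open 0.0469
offset cm [-0.01 -0.15  0.04] spin -0.001
```

View pics/w19.png

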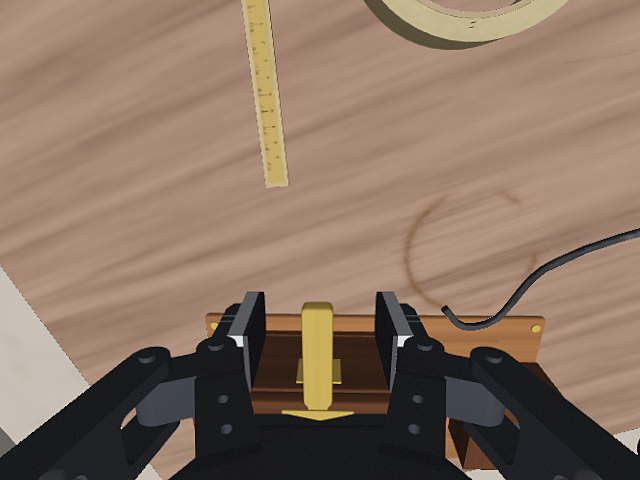

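View pics/s19.png

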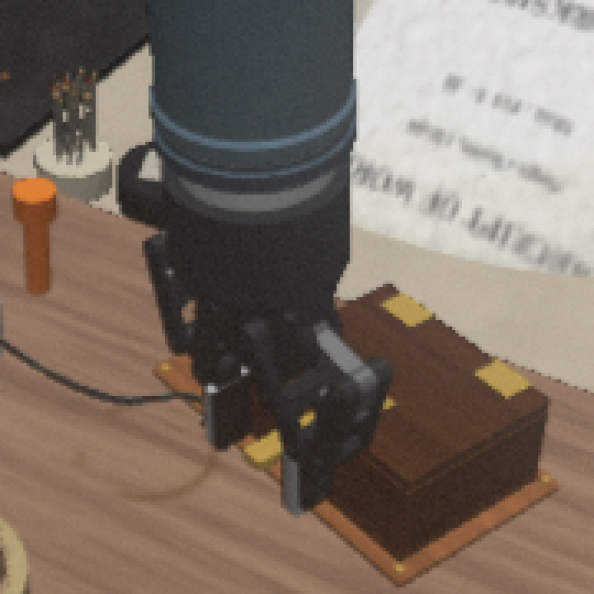

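Emit:
jog_arm([
  {"offset": [0,-0.1,0],"spin": 0},
  {"offset": [0,0,0],"spin": 0},
  {"offset": [0,0,0],"spin": 0},
  {"offset": [0,0,0],"spin": 0},
  {"offset": [0,0,0],"spin": 0},
], grip=1)

```text
time_s: 15.47
position: [0.5237, -0.2863, 0.0392]
ee_rot: [175.8, 1.6, 68.9]
force: [0.7, 1.0, -0.9]
opening: 0.0106
```

Emit:
jog_arm([
  {"offset": [0,0,0],"spin": 0},
  {"offset": [0,0,0],"spin": 0},
  {"offset": [0,0,0],"spin": 0},
])

```text
time_s: 15.72
position: [0.5237, -0.2864, 0.0394]
ee_rot: [175.8, 1.6, 68.9]
force: [0.2, -0.5, -1.4]
opening: 0.0105
```

```bash
python3 go.py .5222 -.2848 .036 69
python3 - <<'E'
from h import *
W=bot.get_image("wrist");a=W["color"];cv2.imwrite("pics/w20.png",a[:,:,::-1])
E
```

```text
t 15.72 pos [ 0.5237 -0.2864  0.0394] rot [175.78   1.59  68.93] F [ 0.2 -0.5 -1.4] open 0.0105
offset cm [ 0.1  -0.22  0.32] spin -0.001
```

View pics/w20.png

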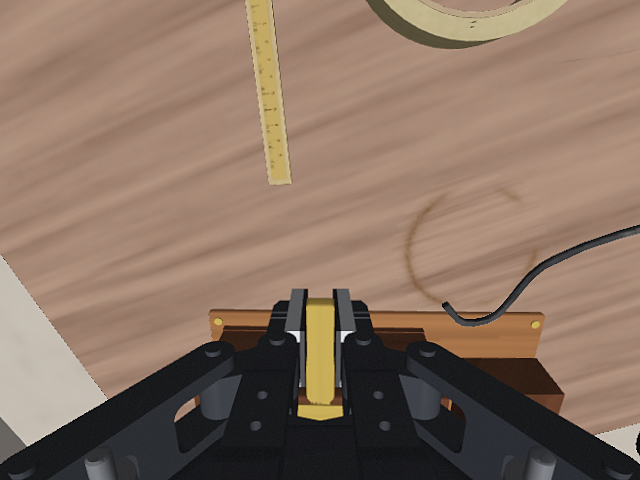

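```bash
cat > arc.py <<'E'
import sys
from h import *
from scipy.spatial.transform import Rotation as Ro
np.set_printoptions(precision=3,suppress=True)
u=np.array([.934,-.358,0]);u/=np.linalg.norm(u);H=np.array([.6387,-.329,.05])
s=bot.observe();p=s["position"];R=Ro.from_euler("xyz",s["ee_rot"],degrees=True).as_matrix()
G=p-.019*R[:,2]
r=-(G-H)@u;z=(G-H)[2];lat=np.cross(u,[0,0,1])@(G-H)
rho=np.hypot(r,z);ang=np.degrees(np.arctan2(z,r))
print("t",round(s["time_s"],2),"G",G,"r %.4f z %.4f rho %.4f ang %.2f lat %.4f"%(r,z,rho,ang,lat),"F",s["force"],"rot",s["ee_rot"],"open",s["opening"])
rho0=float(sys.argv[1]);a0=float(sys.argv[2]);prev=None
for th in map(float,sys.argv[3:]):
    a=np.radians(a0+th);X=H-u*rho0*np.cos(a)+np.array([0,0,rho0*np.sin(a)])
    X+=np.cross(u,[0,0,1])*lat
    print(th,"offset from now cm",(R.T@(X-G)*100).round(2))
E
python3 arc.py .123 4 0 5 10 15 20 30 60
```

```text
t 15.77 G [ 0.523 -0.285  0.058] r 0.1240 z 0.0083 rho 0.1243 ang 3.85 lat 0.0008 F [-1.544 -0.887 -1.459] rot [175.776   1.584  68.934] open 0.01109657214969417
0.0 offset from now cm [-0.    0.13 -0.01]
5.0 offset from now cm [-0.03  0.33 -1.07]
10.0 offset from now cm [-0.06  0.62 -2.1 ]
15.0 offset from now cm [-0.09  1.   -3.1 ]
20.0 offset from now cm [-0.11  1.47 -4.07]
30.0 offset from now cm [-0.16  2.64 -5.86]
60.0 offset from now cm [-0.27  7.74 -9.67]
```

Emit:
jog_arm([
  {"offset": [-0.01,0.04,-0.42],"spin": 0},
  {"offset": [-0.01,0.07,-0.42],"spin": 0},
  {"offset": [-0.01,0.1,-0.42],"spin": 0},
  {"offset": [-0.01,0.12,-0.42],"spin": 0},
  {"offset": [-0.01,0.15,-0.42],"spin": 0},
])

```text
time_s: 16.18
position: [0.5268, -0.2875, 0.0613]
ee_rot: [175.8, 1.5, 69.0]
force: [1.9, -1.1, -5.3]
opening: 0.0108
```

```bash
python3 arc.py .1243 3.85 5 10 15 20 25
python3 - <<'E'
from h import *
A=bot.get_image("scene")["color"]
cv2.imwrite("pics/s21.png",cv2.resize(A[150:330,270:450],None,fx=3.3,fy=3.3,interpolation=3)[:,:,::-1])
E
```

```text
t 16.18 G [ 0.526 -0.287  0.08 ] r 0.1207 z 0.0302 rho 0.1244 ang 14.06 lat 0.0008 F [ 1.879 -1.074 -5.327] rot [175.828   1.546  68.95 ] open 0.01079131782812549
5.0 offset from now cm [ 0.03 -0.29  1.09]
10.0 offset from now cm [ 0.   -0.    0.05]
15.0 offset from now cm [-0.03  0.38 -0.97]
20.0 offset from now cm [-0.05  0.84 -1.95]
25.0 offset from now cm [-0.08  1.39 -2.88]
```

View pics/s21.png

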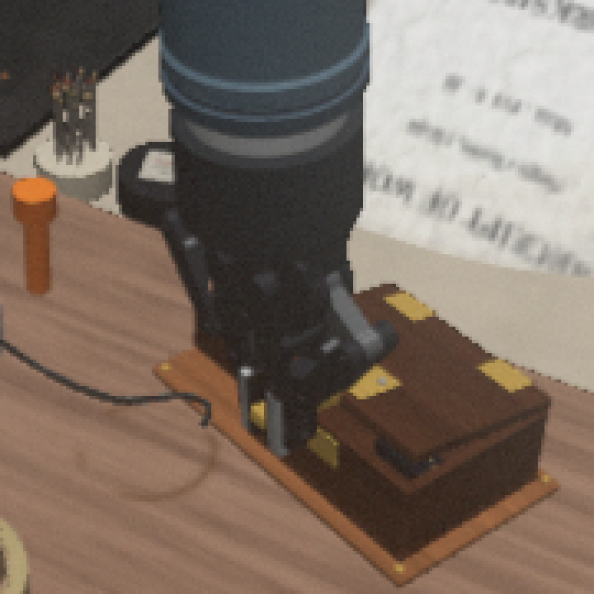

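Emit:
jog_arm([
  {"offset": [-0.01,0.17,-0.51],"spin": 0},
  {"offset": [-0.01,0.19,-0.5],"spin": 0},
  {"offset": [-0.01,0.22,-0.49],"spin": 0},
  {"offset": [-0.01,0.24,-0.48],"spin": 0},
  {"offset": [-0.01,0.26,-0.47],"spin": 0},
])

```text
time_s: 16.65
position: [0.5364, -0.2911, 0.0892]
ee_rot: [175.8, 1.5, 69.0]
force: [4.4, -2.5, -8.0]
opening: 0.0104
```

```bash
python3 arc.py .1243 3.85 20 25 30 35 40
```

```text
t 16.65 G [ 0.535 -0.29   0.108] r 0.1105 z 0.0581 rho 0.1249 ang 27.73 lat 0.0007 F [ 4.368 -2.501 -8.021] rot [175.778   1.542  68.986] open 0.010364998019468101
20.0 offset from now cm [ 0.02 -0.37  0.76]
25.0 offset from now cm [-0.    0.18 -0.17]
30.0 offset from now cm [-0.03  0.81 -1.06]
35.0 offset from now cm [-0.05  1.52 -1.88]
40.0 offset from now cm [-0.07  2.29 -2.64]
```

Emit:
jog_arm([
  {"offset": [-0.01,0.31,-0.4],"spin": 0},
  {"offset": [-0.01,0.32,-0.4],"spin": 0},
  {"offset": [-0.01,0.33,-0.38],"spin": 0},
  {"offset": [-0.01,0.34,-0.37],"spin": 0},
  {"offset": [-0.01,0.36,-0.36],"spin": 0},
])

```text
time_s: 17.07
position: [0.5492, -0.2959, 0.1104]
ee_rot: [176.1, 1.6, 69.0]
force: [-0.0, -0.6, -6.9]
opening: 0.01
```

```bash
python3 arc.py .1243 3.85 35 40 45 50 55 60
```

```text
t 17.07 G [ 0.548 -0.295  0.129] r 0.0967 z 0.0793 rho 0.1251 ang 39.36 lat 0.0006 F [-0.019 -0.622 -6.941] rot [176.12    1.555  69.035] open 0.010048467708570498
35.0 offset from now cm [ 0.   -0.02  0.13]
40.0 offset from now cm [-0.02  0.75 -0.63]
45.0 offset from now cm [-0.04  1.58 -1.32]
50.0 offset from now cm [-0.06  2.47 -1.94]
55.0 offset from now cm [-0.07  3.42 -2.48]
60.0 offset from now cm [-0.09  4.4  -2.93]
```

Emit:
jog_arm([
  {"offset": [-0.01,0.37,-0.31],"spin": 0},
  {"offset": [-0.01,0.39,-0.31],"spin": 0},
  {"offset": [-0.01,0.4,-0.3],"spin": 0},
  {"offset": [-0.01,0.41,-0.29],"spin": 0},
  {"offset": [-0.01,0.43,-0.27],"spin": 0},
])

```text
time_s: 17.48
position: [0.5644, -0.3016, 0.1265]
ee_rot: [176.7, 1.6, 69.1]
force: [-6.1, 0.6, -3.3]
opening: 0.0103
```

```bash
python3 arc.py .1243 3.85 45 50 55 60
python3 - <<'E'
from h import *
A=bot.get_image("scene")["color"]
cv2.imwrite("pics/s22.png",cv2.resize(A[130:330,270:470],None,fx=3,fy=3,interpolation=3)[:,:,::-1])
W=bot.get_image("wrist");a=W["color"];cv2.imwrite("pics/w22.png",a[:,:,::-1])
E
```

```text
t 17.48 G [ 0.564 -0.301  0.146] r 0.0803 z 0.0955 rho 0.1248 ang 49.94 lat 0.0005 F [-6.127  0.593 -3.299] rot [176.7     1.6    69.071] open 0.01032104047608511
45.0 offset from now cm [ 0.01 -0.16  0.18]
50.0 offset from now cm [-0.01  0.73 -0.45]
55.0 offset from now cm [-0.03  1.66 -0.99]
60.0 offset from now cm [-0.05  2.64 -1.46]
```

View pics/s22.png

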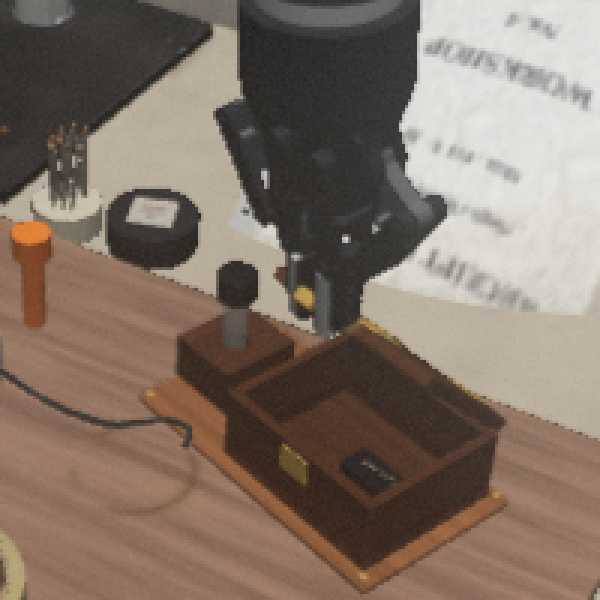

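View pics/w22.png

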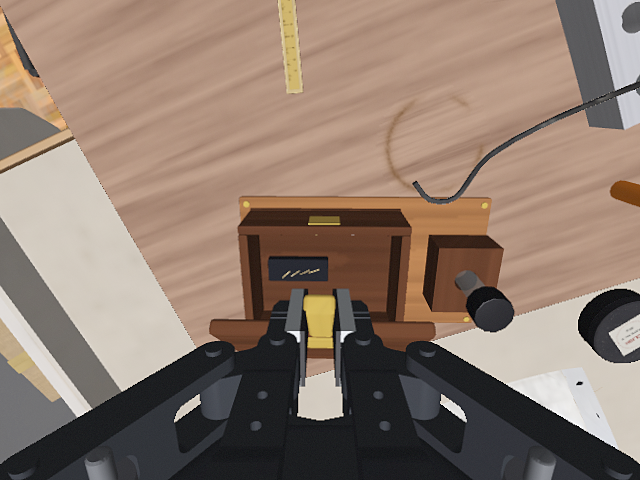

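Emit:
jog_arm([
  {"offset": [-0.01,0.46,-0.3],"spin": 0},
  {"offset": [-0.01,0.48,-0.28],"spin": 0},
  {"offset": [-0.01,0.5,-0.27],"spin": 0},
  {"offset": [-0.01,0.5,-0.25],"spin": 0},
  {"offset": [0,0,0],"spin": 0},
])

```text
time_s: 18.0
position: [0.5828, -0.3086, 0.1399]
ee_rot: [176.8, 1.6, 69.0]
force: [-2.8, -1.0, -3.6]
opening: 0.0095
```

```bash
python3 arc.py .1243 3.85 50 55 60
```

```text
t 18.0 G [ 0.582 -0.308  0.159] r 0.0606 z 0.1089 rho 0.1246 ang 60.92 lat 0.0004 F [-2.79  -0.997 -3.614] rot [176.795   1.606  69.034] open 0.009537524042031053
50.0 offset from now cm [ 0.02 -1.32  0.78]
55.0 offset from now cm [ 0.01 -0.39  0.23]
60.0 offset from now cm [-0.01  0.59 -0.24]
```

```bash
python3 - <<'E'
from h import *
np.set_printoptions(precision=4,suppress=True)
A=bot.get_image("scene");W=bot.get_image("wrist");T=bot.get_image("top")
cv2.imwrite("pics/s23.png",cv2.resize(A["color"][170:310,300:460],None,fx=4.2,fy=4.2,interpolation=3)[:,:,::-1])
cv2.imwrite("pics/w23.png",W["color"][:,:,::-1]);cv2.imwrite("pics/t23.png",cv2.resize(T["color"][130:290,250:450],None,fx=3.6,fy=3.6,interpolation=3)[:,:,::-1])
# predicted lid front corners for angles
u=np.array([.9337,-.3579,0]);v=np.array([.3579,.9337,0]);H=np.array([.6387,-.329,.05]);z=np.array([0,0,1.])
def P(a,l,h,y): a=np.radians(a);return H+u*(-l*np.cos(a)+h*np.sin(a))+z*(l*np.sin(a)+h*np.cos(a))+v*y
for a in (50,54,57,60,63):
    X=np.array([P(a,.09,0,.055),P(a,.09,0,-.055),P(a,.09,.008,.055),P(a,.09,.008,-.055),P(a,.135,0,.006),P(a,.135,.0,-.006)])
    print(a,"wrist",proj(W,X).round(1).tolist());print("   scene crop",((proj(A,X)-[300,170])*4.2).round(0).tolist())
E
```

```text
50 wrist [[436.9, 291.0], [211.5, 288.2], [438.4, 307.6], [209.6, 304.4], [338.2, 264.3], [305.8, 264.0]]
   scene crop [[262.0, 197.0], [477.0, 353.0], [275.0, 180.0], [492.0, 334.0], [298.0, 213.0], [322.0, 231.0]]
54 wrist [[438.0, 304.1], [210.2, 301.0], [439.1, 321.1], [208.6, 317.7], [338.2, 289.7], [305.1, 289.2]]
   scene crop [[273.0, 184.0], [489.0, 338.0], [287.0, 167.0], [505.0, 320.0], [316.0, 191.0], [340.0, 208.0]]
57 wrist [[438.6, 314.1], [209.3, 310.8], [439.5, 331.3], [208.0, 327.7], [338.1, 309.5], [304.6, 309.0]]
   scene crop [[281.0, 174.0], [499.0, 328.0], [296.0, 158.0], [515.0, 310.0], [330.0, 176.0], [354.0, 193.0]]
60 wrist [[439.0, 324.2], [208.7, 320.7], [439.7, 341.6], [207.6, 337.8], [338.0, 329.8], [304.1, 329.2]]
   scene crop [[290.0, 165.0], [508.0, 317.0], [305.0, 149.0], [524.0, 300.0], [344.0, 160.0], [368.0, 177.0]]
63 wrist [[439.3, 334.4], [208.1, 330.7], [439.7, 351.7], [207.4, 347.8], [337.9, 350.3], [303.8, 349.7]]
   scene crop [[299.0, 156.0], [518.0, 308.0], [314.0, 141.0], [534.0, 291.0], [358.0, 146.0], [383.0, 162.0]]
```

View pics/s23.png

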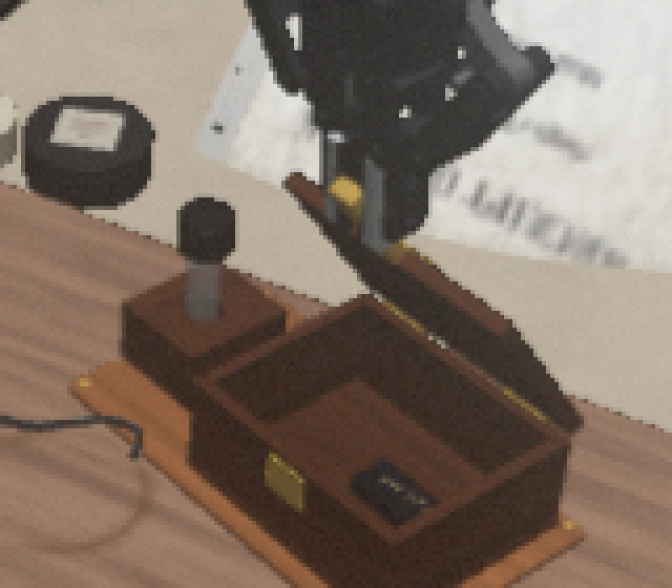

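View pics/w23.png

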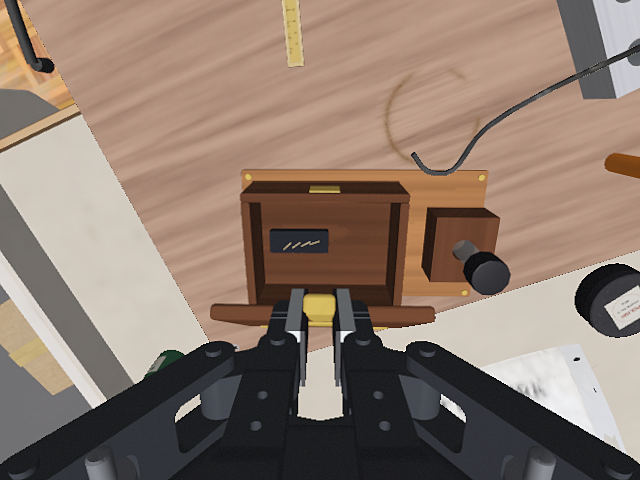

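View pics/t23.png

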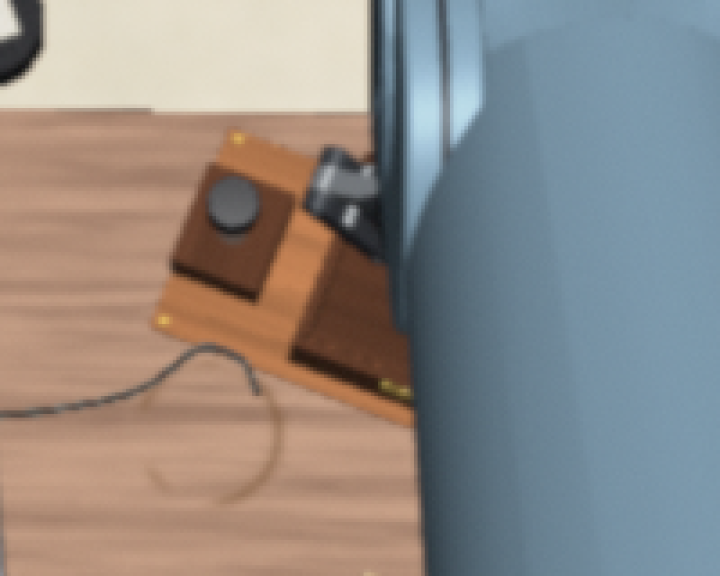

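Emit:
jog_arm([
  {"offset": [0,0.3,-0.15],"spin": 0},
  {"offset": [0,0.3,-0.15],"spin": 0},
  {"offset": [0,0.25,-0.12],"spin": 0},
  {"offset": [0,0,0],"spin": 0},
])

```text
time_s: 18.48
position: [0.5889, -0.3109, 0.1435]
ee_rot: [177.0, 1.6, 69.0]
force: [-4.2, 1.0, -2.0]
opening: 0.0104
```

```bash
cat > lid.py <<'E'
from h import *
import sys
A=bot.get_image("scene");W=bot.get_image("wrist")
n=sys.argv[1]
cv2.imwrite(f"pics/s{n}.png",cv2.resize(A["color"][180:280,350:450],None,fx=6,fy=6,interpolation=3)[:,:,::-1])
cv2.imwrite(f"pics/w{n}.png",cv2.resize(W["color"][270:370,190:460],None,fx=2.9,fy=5,interpolation=3)[:,:,::-1])
u=np.array([.9337,-.3579,0]);v=np.array([.3579,.9337,0]);H=np.array([.6387,-.329,.05]);z=np.array([0,0,1.])
def P(a,l,h,y): a=np.radians(a);return H+u*(-l*np.cos(a)+h*np.sin(a))+z*(l*np.sin(a)+h*np.cos(a))+v*y
for a in (54,57,60,63):
    X=np.array([P(a,.09,0,.055),P(a,.09,0,-.055),P(a,.09,.008,.055),P(a,.09,.008,-.055)])
    print(a,"wrist crop",((proj(W,X)-[190,270])*[2.9,5]).round(0).tolist(),"scene crop",((proj(A,X)-[350,180])*6).round(0).tolist())
E
python3 lid.py 24; python3 arc.py .1243 3.85 60
```

```text
54 wrist crop [[718.0, 91.0], [61.0, 76.0], [721.0, 174.0], [56.0, 159.0]] scene crop [[89.0, 202.0], [399.0, 423.0], [110.0, 178.0], [421.0, 397.0]]
57 wrist crop [[719.0, 140.0], [59.0, 125.0], [722.0, 225.0], [55.0, 208.0]] scene crop [[102.0, 188.0], [412.0, 408.0], [122.0, 165.0], [435.0, 383.0]]
60 wrist crop [[721.0, 190.0], [56.0, 174.0], [723.0, 276.0], [53.0, 258.0]] scene crop [[114.0, 175.0], [426.0, 394.0], [136.0, 153.0], [449.0, 369.0]]
63 wrist crop [[722.0, 240.0], [55.0, 223.0], [723.0, 326.0], [53.0, 308.0]] scene crop [[127.0, 162.0], [440.0, 379.0], [149.0, 141.0], [463.0, 356.0]]
t 18.58 G [ 0.588 -0.31   0.162] r 0.0542 z 0.1123 rho 0.1247 ang 64.23 lat 0.0004 F [-3.303  0.012 -3.302] rot [177.017   1.615  69.04 ] open 0.0104488206382019
60.0 offset from now cm [ 0.   -0.06  0.07]
```

View pics/s24.png

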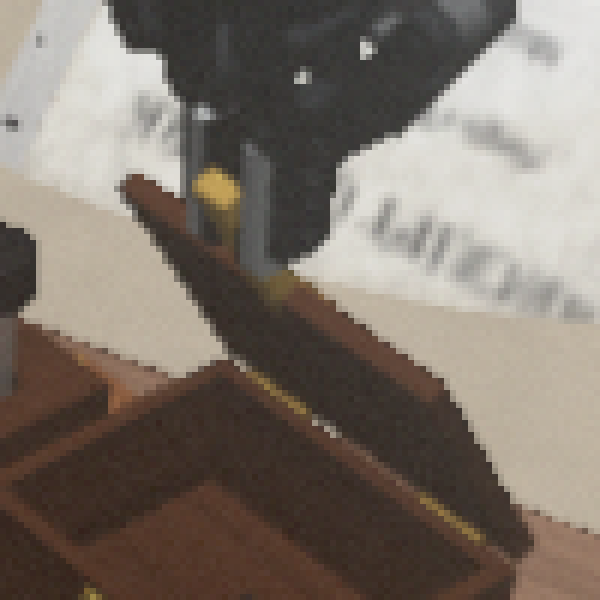

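View pics/w24.png

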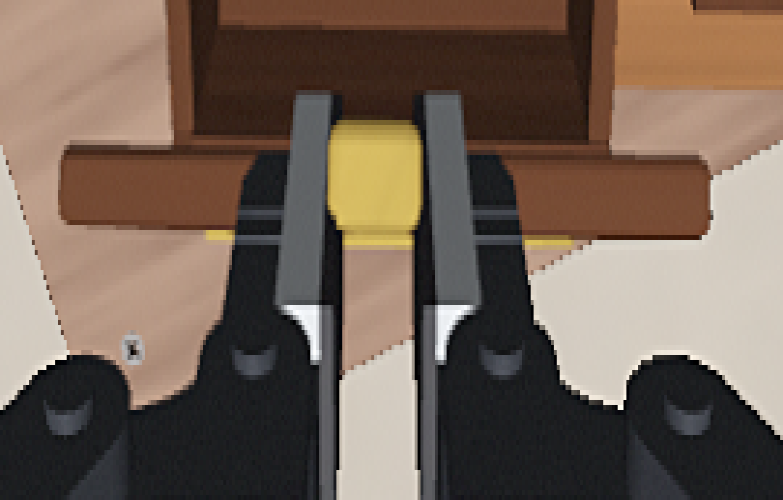

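```bash
python3 - <<'E'
from h import *
W=bot.get_image("wrist")
cv2.imwrite("pics/w25.png",cv2.resize(W["color"][130:340,195:515],None,fx=2.5,fy=2.8,interpolation=3)[:,:,::-1])
E
```

```text
(no output)
```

View pics/w25.png

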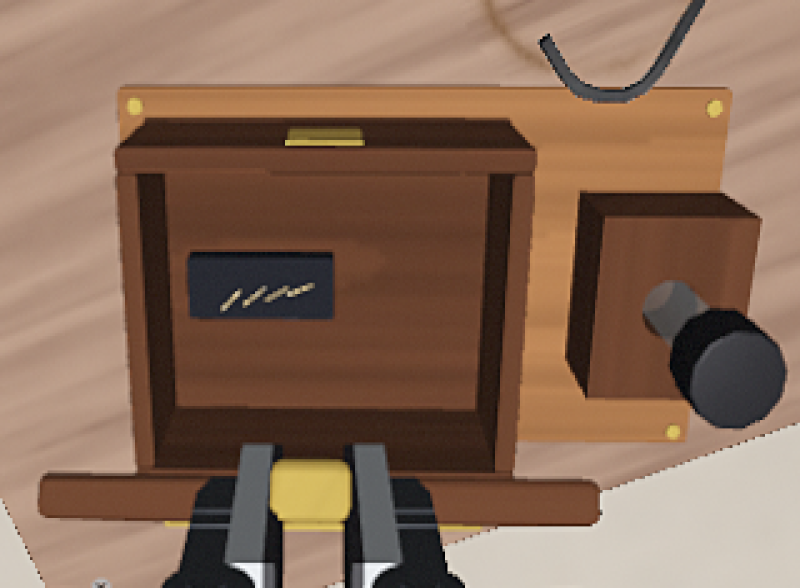

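```bash
cat > fl.py <<'E'
from h import *
from scipy.optimize import least_squares
from scipy.spatial.transform import Rotation as Ro
np.set_printoptions(precision=4,suppress=True)
W=bot.get_image("wrist")
c=lambda x,y:np.array([195+(x+.5)/2.5-.5,130+(y+.5)/2.8-.5])
box=[((117,150),(-.045,-.055,.05)),((536,150),(-.045,.055,.05)),((604,216),(-.025,.078,.034)),((762,217),(-.025,.122,.034)),((588,397),(.025,.078,.034))]
lid=[((40,475),(.09,0,-.055)),((599,482),(.09,0,.055)),((39,519),(.09,.008,-.055)),((600,525),(.09,.008,.055))]
def f(p):
    R=Ro.from_euler("zyx",[p[3],p[4],p[5]]).as_matrix();t=np.array(p[:3]);a=p[6]
    X=[np.array(q) for _,q in box]+[np.array([.045-l*np.cos(a)+h*np.sin(a),y,.05+l*np.sin(a)+h*np.cos(a)]) for _,(l,h,y) in lid]
    pr=proj(W,np.array([R@x+t for x in X]));ob=np.array([c(*o) for o,_ in box+lid])
    return np.concatenate([(pr-ob).ravel(),(np.array(p[2])/.002,np.array(p[4])/.012,np.array(p[5])/.012)])
r=least_squares(f,[.5967,-.3129,0,-.366,0,0,1.04],x_scale=[.01,.01,.01,.1,.1,.1,.1])
print(r.x[:3],np.degrees(r.x[3:]));print(r.fun[:-3].reshape(-1,2))
J=r.jac;C=np.linalg.inv(J.T@J);print("sigma lid deg",np.degrees(np.sqrt(C[6,6])))
E
python3 fl.py; python3 arc.py .1243 3.85 60
```

```text
[ 0.5981 -0.3132 -0.0036] [-20.4215  -0.1593   0.4893  58.3517]
[[-0.7924  0.217 ]
 [ 0.9021 -0.1452]
 [ 0.0031  0.0931]
 [-0.2355 -0.1141]
 [-0.2557  0.2071]
 [ 0.2453 -0.3437]
 [ 0.0087 -0.7037]
 [-0.4538  0.3134]
 [ 0.4181  0.7054]]
sigma lid deg 0.544576829834163
t 18.68 G [ 0.588 -0.31   0.162] r 0.0543 z 0.1123 rho 0.1247 ang 64.21 lat 0.0004 F [-4.119  0.108 -3.778] rot [177.006   1.618  69.045] open 0.0099491649226848
60.0 offset from now cm [ 0.   -0.06  0.07]
```

Emit:
jog_arm([
  {"offset": [0,0.2,-0.1],"spin": 0},
  {"offset": [0,0,0],"spin": 0},
  {"offset": [0,0,0],"spin": 0},
])

```text
time_s: 18.93
position: [0.5904, -0.3115, 0.1442]
ee_rot: [177.0, 1.6, 69.0]
force: [-3.0, 1.3, -3.3]
opening: 0.0103
```

```bash
python3 arc.py .1243 3.85 60; python3 lid.py 26; python3 - <<'E'
from h import *
W=bot.get_image("wrist")
cv2.imwrite("pics/w27.png",cv2.resize(W["color"][120:340,195:515],None,fx=2.5,fy=2.7,interpolation=3)[:,:,::-1])
A=bot.get_image("scene")
cv2.imwrite("pics/s27.png",cv2.resize(A["color"][160:320,200:440],None,fx=3.2,fy=3.2,interpolation=3)[:,:,::-1])
E
```

```text
t 18.93 G [ 0.59  -0.311  0.163] r 0.0524 z 0.1132 rho 0.1247 ang 65.18 lat 0.0004 F [-3.034  1.299 -3.301] rot [177.022   1.612  69.043] open 0.010273916882439097
60.0 offset from now cm [ 0.   -0.25  0.15]
54 wrist crop [[717.0, 69.0], [62.0, 55.0], [721.0, 152.0], [57.0, 137.0]] scene crop [[89.0, 202.0], [399.0, 423.0], [110.0, 178.0], [421.0, 397.0]]
57 wrist crop [[719.0, 118.0], [59.0, 103.0], [722.0, 202.0], [55.0, 186.0]] scene crop [[102.0, 188.0], [412.0, 408.0], [122.0, 165.0], [435.0, 383.0]]
60 wrist crop [[720.0, 168.0], [57.0, 152.0], [722.0, 253.0], [54.0, 236.0]] scene crop [[114.0, 175.0], [426.0, 394.0], [136.0, 153.0], [449.0, 369.0]]
63 wrist crop [[721.0, 218.0], [55.0, 201.0], [722.0, 304.0], [53.0, 286.0]] scene crop [[127.0, 162.0], [440.0, 379.0], [149.0, 141.0], [463.0, 356.0]]
```

View pics/w26.png

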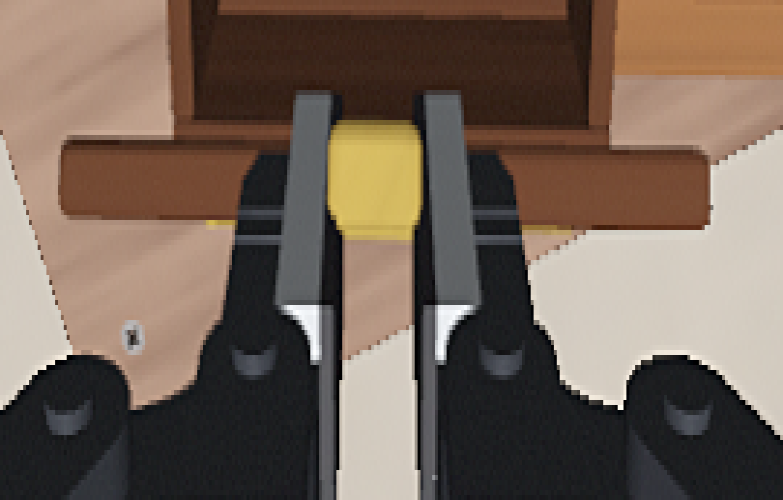

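View pics/s27.png

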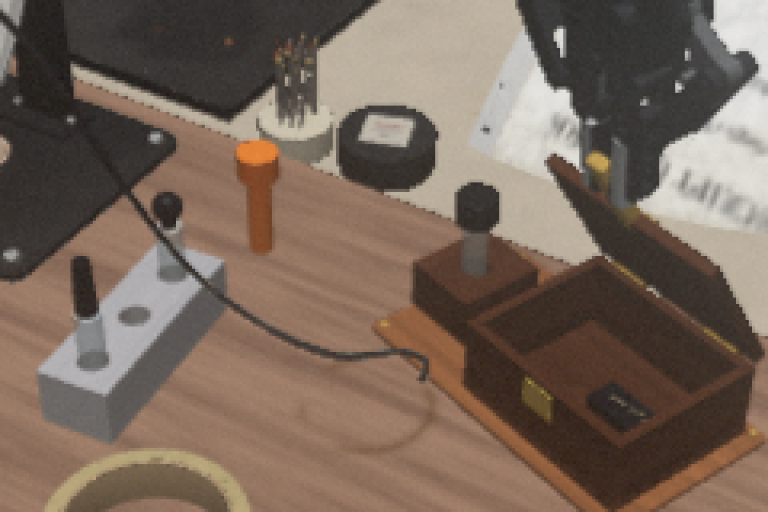

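The lid is open and held by the tab, the vial stands upright in the well, and the other two vials and the orange look-alike haven't moved. Handing in.

```bash
python3 - <<'E'
from cell import bot
s=bot.observe();print(s["force"],s["opening"],s["time_s"]);print(bot.hand_in())
E
```

```text
[-3.23345304  0.62717827 -3.38015371] 0.010144210883877201 19.1333
the job is handed in; nothing more can be done
None
```

I moved the broad flat-capped vial from the middle of the stand into the well. Then I gripped the case's tab, raised the lid to about 60° and handed in at 19.1 s, still holding it.

- **Vial:** it met the well floor at the expected height, with about 29 N pressing straight up on the tool. The vial caught once on the rim of the well, at about 6 N, and I shifted it to clear. After release it stood upright in the pictures.
- **Others:** the ball and slim vials are still in the stand and the orange look-alike has not moved. I registered no force on the hanging cable.
- **Lid:** the two angle checks disagreed a little. The arm's path gave about 61° and the wrist picture about 59°, so the angle is 60° to within 1–2°. The touchstone is in plain view.
- **Last reading:** the grip was holding the tab with an opening of about 10 mm. That is less than the tab's 12 mm, and the cap also read about 3 mm under its size. The force on the tool was about 5 N.
- **Tilt:** small tilts built up in the tool during the moves, to about 3–4° at the tab. They did not affect the result.

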